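# Top up the sprung cuvette magazine

### The arm

A 6-joint arm with a two-finger parallel gripper is mounted at the origin on a cart in front of the work surface, level with it; the furniture and walls round the work are solid. World frame = base frame: x ahead of the robot, y to its left, z up, the work surface at z = 0. Lengths are in m, angles in rad, forces in N, time in s.
With the tool pointing down it reaches from about 0.35 to 0.775 m from the base axis. Payload 5.5 kg.
Tool frame: the origin (TCP) lies midway between the tips of the shut fingers; the grasp point (between the pads) lies 19 mm behind it (robot.pinch_z is the distance from the TCP to the grasp point, in m); z points along the fingers, y is the direction in which the jaws open and shut (so a half turn about z gives the same grasp; the last joint's range is limited). The gripper opens to 85 mm and grips with 20 to 120 N. Pads are 22 mm wide; open, the fingers measure 114 mm over their backs; the gripper's body (76 mm by 85 mm) begins 54 mm behind the grasp point. The pads swing forward as they close: fully open they stand 13 mm farther back than shut.
Start: joints at [-1.274, 0.313, 0.046, 1.304, 0, 1.431], TCP at [0.243, -0.521, 0.231] pointing down, gripper open.
Joint ranges: [-2.76, 2.76], [-0.86, 1.69], [-1.03, 1.26], [-2.2, 2.34], [-1.47, 1.5], [-3.14, 3.14]. Speed limits (rad/s): [2.57, 2.57, 3.14, 3.14, 3.14, 3.14].

### API

Orientations are given as a unit quaternion [x, y, z, w].
In Python, from plant import robot gives the robot as it stands. The module is installed in compiled form; this text tells all that it offers.
- The arm moves only by the tool jog_arm, never from a script. Its argument "plan" is a list of rows, each an object with "grip": the gripper's target within -1 to 1 (fully open at 1, half-way at 0, shut at -1); "delta_pos": the shift along the tool's x, y, z in mm, a list of three; "dr": the turn, a rotation vector about the tool's x, y, z in rad, a list of three. A call has 1 to 5 rows; each row is the pose to reach, as a shift and turn from the pose commanded when the call began, along the tool's axes at that moment; what a row does not reach only later rows make up. A row lasts 1/10 s, in which the tool goes at most 50 mm and 8.59 degrees, less where a joint would pass 70% of its speed; a pose out of reach is approached as far as the arm can. A call with a gripper value outside its range is refused whole. The fingers move at their own pace and stop on an object; the grip force is fixed at half the most. Time passes only in rows, so rows that repeat a pose let the fingers close. It gives the time, the measured TCP pose, the force and the opening at its end, in the units of the state.
- robot.state(): the state, without advancing time (a new reading comes with each control period).
- robot.snapshot(name): name is "scene" or "side" or "wrist"; returns the picture (420x560x3 uint8, red, green, blue); there is no depth.
- robot.camera_info(name): a dict with "vertical_fov" (degrees; the focal length in pixels is half the picture's height over the tangent of half this angle, whatever the lens; pixels are square), "cx", "cy" (the principal point, pixels), "world_from_camera" (4x4, takes a point from camera to world coordinates). Camera axes: x right, y down, z forward; pixel columns grow to the right and rows downward; lengths in m; the calibration is good to about 2 mm. A picture is of the moment at which its call begins: read the wrist's pose just before it. camera_info takes no time and is no camera call; for the wrist camera it gives the pose at the moment of the call.
- robot.close_job(): hands the job in, once; it reports no verdict.
The state is a dict: "t": time; "qpos": joint angles; "dq": joint speeds; "tau": joint torques, N m; "ee_pos": TCP position; "tcp_rot": TCP orientation; "contact_force": force on the tool from outside, world axes, zero at the start; "torque": the same for the moment, N m; "grip_width": finger opening in m.
Only numpy, scipy, OpenCV 4.12 (cv2) and the standard library are available. Lean on these libraries where they do the work, as an engineer would, in place of code of your own. Each camera call takes 0.05 s, during which the arm holds its last target.

### The job

Top up the cuvette magazine: draw its follower back by the orange tab until the catch holds it, and stand the two loose cuvette blocks down in the track behind the one already there, upright, with their blue lugs over the low rail as on that one. Then press the green button on the tail so that the follower runs forward and closes the three blocks up against the front stop. Leave the bottles, beaker and timer where they stand.

Things in the scene. Friction and masses are not known exactly. Their poses are not given: they have to be found in the camera images.
- magazine: grey and aluminium cuvette magazine, fixed, 198 x 74 mm. Origin: centre of its underside; x along the track from the front stop to the tail, y to the low-rail side, z up. Track floor 10 mm above the bench, 57 mm wide between two 5 mm rails with rounded tops: low rail at y = +28.5 to +33.5 mm, top 12 mm above the floor; tall rail at y = -28.5 to -33.5 mm, top 24 mm above the floor
- track_front (a point): point on the track floor, on its centre line, at the face of the front stop (85 mm from the magazine's origin towards -x, 10 mm up; axes as the magazine's, so x is the distance from the stop). The stop is two posts 40 mm above the floor. A block's lug clears the low rail only: turned round, the block rides up on the tall rail and does not go down
- follower (a joint): distance of the follower's front face from the front stop (m): 0.020 for each block that it holds there. A strip spring pushes it forward with about 5 N (35 N s/m drag); pulling it over the catch takes 9 to 13 N. Caught at 0.100, its end is at 0.108: draw it to about 0.103 to 0.106, then let it go. Once released it runs forward in about half a second
- follower_tab (a point): top edge, at the middle of the front face, of the orange finger tab on the black follower plate. The tab is 28 mm wide (y), 6 mm thick (from this point towards +x) and stands from 54 to 88 mm above the bench; the tops of blocks in the track are at 54 mm. The plate below it is 50 mm wide. It moves along the magazine's x
- catch (a joint): how far the catch button is pressed (m): 0 up, 0.009 fully down. Sprung, 1.5 N to 4 N; the follower is let go at about 0.004 to 0.007. The follower itself presses it down for a moment as it rides over the catch
- catch_button (a point): centre of the top of the green button, 18 mm across, 42 mm above the bench when up; it stands 12 mm above the grey tail block round it (26 x 34 mm), 168 mm from the front stop; pressed straight down
- block_in: the block already in the track, against the front stop and held by the follower; like block_1, its lug over the low rail (its y is the magazine's y)
- block_in_lug (a point): tip of its lug, 35 mm from the block's centre towards +y, 21 mm above its underside
- block_1: loose block standing on the bench, any way round: white five-cell cuvette block, 20 mm thick (x), 52 mm long (y), 44 mm tall (z), 25 to 50 g, open cells on top. Origin: centre of its underside; z up. A blue lug, 8 mm thick in x, sticks out 9 mm from the end face at +y, 16 to 26 mm above the underside; above that both ends are flat, 52 mm apart
- block_1_lug (a point): tip of its lug, 35 mm from the block's centre towards +y, 21 mm above its underside
- block_2: loose block standing on the bench, any way round, the same as block_1. On the way to the magazine stands a balance with a vial box on it, 142 mm high in all, centred at x 0.50, y 0.07; a microwave, 252 mm high, stands behind the magazine (its nearest left corner at x 0.59, y -0.19, its front running from there to x 0.54, y -0.63)
- block_2_lug (a point): tip of its lug, 35 mm from the block's centre towards +y, 21 mm above its underside
- hdpe_bottle: bystander: white round bottle, 50 mm across, 124 mm tall; it stands among the loose blocks. Origin: centre of its underside
- beaker: bystander: clear beaker, 50 mm across, 60 mm tall. Origin: centre of its underside
- water_bottle: bystander: clear ribbed plastic bottle, 66 mm across, 209 mm tall. Origin: centre of its underside
- timer: bystander: white bench timer, 58 x 62 x 16 mm, lying flat. Origin: centre of its underside

How it is judged:
By the outcome, as a careful person would: the job done as asked, in the order asked, and still so for the second after the job is handed in, with the robot touching nothing.
It also fails if it takes over 72 s, if anything falls off the work surface, if the arm or the gripper's body presses on something with over 40 N, if the wrist force passes 120 N, or if a joint passes its speed limit or range.

## Working session

There is one attempt and no reset: what is moved stays moved. The work goes in short steps, Python scripts to look and compute and a tool call to move; the robot and the scene stay as the last step left them, time stands still between calls to the robot, and variables do not carry over. Pictures are saved under pics/ and viewed, and the job is handed in when it is done.

Besides the shell and the picture viewer there is one more tool, called after "Call:" as name(argument=value, ...) on one line, values as JSON. jog_arm: Moves the arm, as the interface text tells. Its arguments: {"type":"object","properties":{"plan":{"type":"array","items":{"type":"object","properties":{"grip":{"type":"number"},"delta_pos":{"type":"array","items":{"type":"number"}},"dr":{"type":"array","items":{"type":"number"}}}}}},"required":["plan"]}

```bash
mkdir -p pics
python3 - <<'E'
from plant import robot
import cv2
s=robot.state();print(s)
for n in ["scene","side","wrist"]:
    print(n,robot.camera_info(n))
    cv2.imwrite(f"pics/{n}0.png",robot.snapshot(n)[:,:,::-1])
print(robot.state()['t'], robot.pinch_z)
E
```

```text
{'t': 0.0, 'qpos': array([-1.27362818e+00,  3.13981512e-01,  4.49491664e-02,  1.30361600e+00,
       -2.52427232e-05,  1.43121264e+00]), 'dq': array([ 6.13615130e-04, -6.13279547e-04, -3.07395523e-06,  1.05845054e-04,
       -5.92881892e-04,  4.64562082e-04]), 'tau': array([-7.26946637e-04, -4.80623460e+01,  2.98536783e+01,  1.93776452e-02,
       -3.94509525e-04,  2.01786065e-05]), 'ee_pos': array([ 0.24305915, -0.52051305,  0.23040745]), 'tcp_rot': array([ 9.76250164e-01,  2.16644316e-01, -8.54689444e-05, -9.22141396e-04]), 'contact_force': array([ 0.08110199, -0.4220277 ,  0.18047314]), 'torque': array([ 0.02227406, -0.03689046,  0.0183685 ]), 'grip_width': 0.08562375135709561}
scene {'vertical_fov': 52.33671574267787, 'cx': 285.7877860558209, 'cy': 208.37666310534132, 'world_from_camera': array([[-0.60476017, -0.48277314,  0.63339974, -0.52790254],
       [-0.79615108,  0.38666678, -0.46543771,  0.71313809],
       [-0.02021382, -0.78576008, -0.61820102,  1.06385857],
       [ 0.        ,  0.        ,  0.        ,  1.        ]])}
side {'vertical_fov': 53.65266803789998, 'cx': 283.1157591119463, 'cy': 210.06136095062297, 'world_from_camera': array([[ 0.90220638, -0.23564853,  0.36123872, -0.03600694],
       [-0.43068315, -0.53716557,  0.72523457, -1.08851504],
       [ 0.02314454, -0.80989069, -0.58612405,  0.94987706],
       [ 0.        ,  0.        ,  0.        ,  1.        ]])}
wrist {'vertical_fov': 61.66330585239125, 'cx': 277.20861857459926, 'cy': 208.24345904899084, 'world_from_camera': array([[ 0.4222243 , -0.86616355, -0.26737116,  0.31219478],
       [-0.90648951, -0.40404076, -0.12258807, -0.48896107],
       [-0.00184753,  0.29412882, -0.955764  ,  0.37230547],
       [ 0.        ,  0.        ,  0.        ,  1.        ]])}
0.15 0.0187
```

View pics/scene0.png

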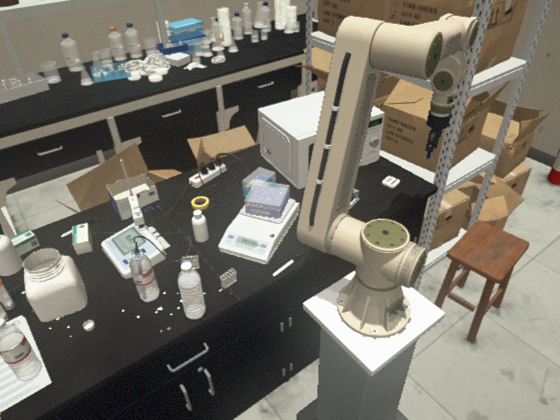

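View pics/side0.png

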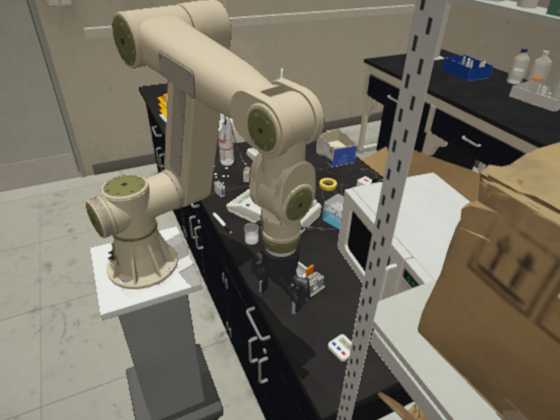

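View pics/wrist0.png

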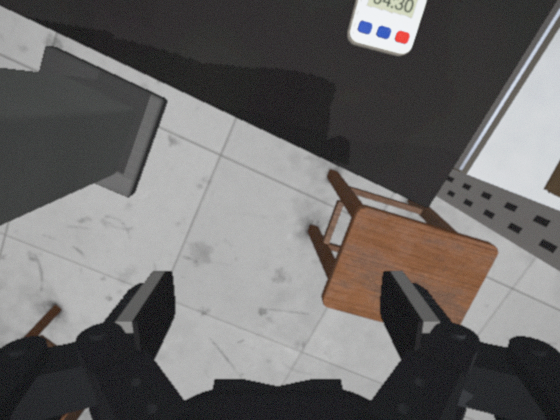

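The scene view shows the loose blocks near (228,278) and (190,262), with the bottle at (200,227). The side view shows the magazine near (308,280). I'll enlarge these.

```bash
cat > h.py <<'E'
import numpy as np, cv2
from plant import robot
def K(i,h=420):
    f=h/2/np.tan(np.radians(i['vertical_fov']/2)); return f,i['cx'],i['cy']
def ray(i,u,v):
    f,cx,cy=K(i); T=i['world_from_camera']; d=T[:3,:3]@np.array([(u-cx)/f,(v-cy)/f,1]); return T[:3,3],d
def onz(i,u,v,z):
    o,d=ray(i,u,v); return o+d*(z-o[2])/d[2]
def proj(i,p):
    f,cx,cy=K(i); T=i['world_from_camera']; c=T[:3,:3].T@(np.array(p)-T[:3,3]); return np.array([cx+f*c[0]/c[2],cy+f*c[1]/c[2]])
def tri(i1,p1,i2,p2):
    o1,d1=ray(i1,*p1);o2,d2=ray(i2,*p2); A=np.stack([d1,-d2],1); t=np.linalg.lstsq(A,o2-o1,rcond=None)[0]
    a=o1+d1*t[0];b=o2+d2*t[1]; return (a+b)/2,np.linalg.norm(a-b)
E
python3 - <<'E'
import cv2,numpy as np
a=cv2.imread('pics/scene0.png')[220:330,120:270]; b=cv2.imread('pics/side0.png')[220:330,200:350]
r=lambda x:cv2.resize(x,None,fx=5,fy=5,interpolation=cv2.INTER_CUBIC)
cv2.imwrite('pics/c1.png',r(a));cv2.imwrite('pics/c2.png',r(b))
E
```

```text
(no output)
```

View pics/c1.png

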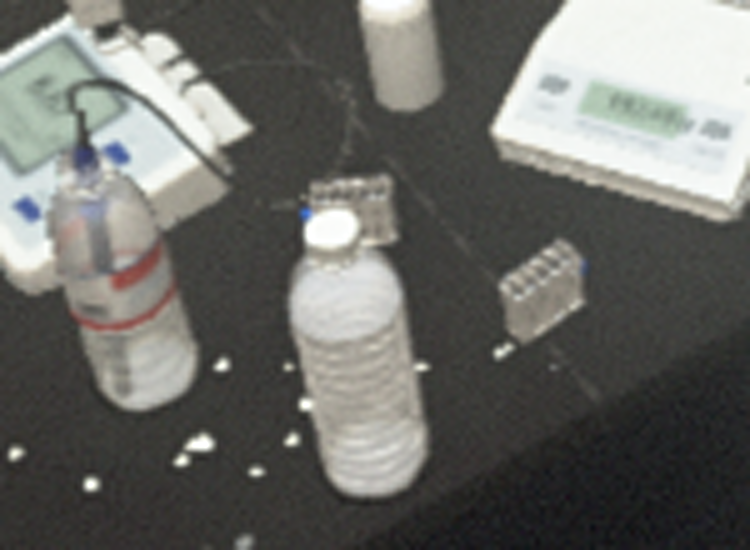

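View pics/c2.png

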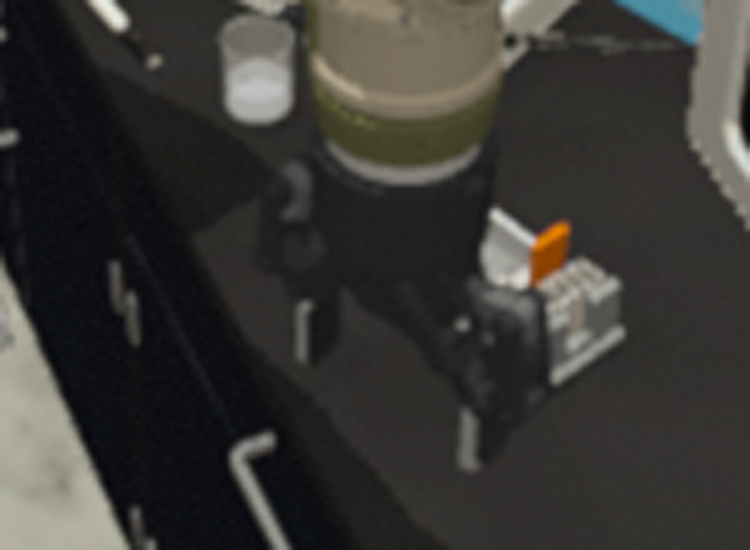

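Run:
```python
from h import *
s=robot.camera_info('scene');d=robot.camera_info('side')
for n,(u,v),z in [('lug far',(305,214),.021),('blk far top L',(310,185),.044),('top R',(392,180),.044),('lug near',(583,265),.021),('near topfrontL',(505,290),.044),('near bot',(515,342),0),('near top R',(572,242),.044),('hdpe base',(408,100),0),('waterbase',(375,485),0)]:
    print(n,onz(s,120+u/5,220+v/5,z).round(3))
for n,(u,v),z in [('tab top',(560,225),.088),('tab topL',(540,235),.088),('block corner R',(622,285),.054),('base R',(625,330),.0),('base low',(555,383),0),('beaker',(258,115),0)]:
    print(n,onz(d,200+u/5,220+v/5,z).round(3))
st=robot.state(); 
from scipy.spatial.transform import Rotation as R
M=R.from_quat(st['tcp_rot']).as_matrix();print(M.round(3))
T=robot.camera_info('wrist')['world_from_camera']
print((M.T@(T[:3,3]-st['ee_pos'])).round(4)); print((M.T@T[:3,:3]).round(3))
```

```text
lug far [0.525 0.39  0.021]
blk far top L [0.525 0.382 0.044]
top R [0.494 0.336 0.044]
lug near [0.366 0.266 0.021]
near topfrontL [0.359 0.326 0.044]
near bot [0.354 0.328 0.   ]
near top R [0.369 0.27  0.044]
hdpe base [0.606 0.27  0.   ]
waterbase [0.308 0.454 0.   ]
tab top [ 0.453 -0.311  0.088]
tab topL [ 0.438 -0.313  0.088]
block corner R [ 0.482 -0.341  0.054]
base R [ 0.495 -0.331 -0.   ]
base low [ 0.434 -0.352  0.   ]
beaker [ 0.363 -0.047 -0.   ]
[[ 0.906  0.423 -0.   ]
 [ 0.423 -0.906  0.001]
 [ 0.    -0.001 -1.   ]]
[ 0.076   0.0003 -0.1418]
[[-0.001 -0.956 -0.294]
 [ 1.    -0.001 -0.   ]
 [ 0.    -0.294  0.956]]
```

Call:
jog_arm(plan=[{"grip":1,"delta_pos":[234,-166,0],"dr":[0,0,0]},{"grip":1,"delta_pos":[234,-166,0],"dr":[0,0,0]},{"grip":1,"delta_pos":[234,-166,0],"dr":[0,0,0]},{"grip":1,"delta_pos":[234,-166,0],"dr":[0,0,0]},{"grip":1,"delta_pos":[234,-166,0],"dr":[0,0,0]}])

```text
t: 0.65
ee_pos: [0.3672, -0.3019, 0.2311]
tcp_rot: [0.976, 0.216, 0.0, -0.0]
contact_force: [1.0, -0.8, 0.6]
grip_width: 0.0853
```

Call:
jog_arm(plan=[{"grip":1,"delta_pos":[31,-22,0],"dr":[0,0,0]},{"grip":1,"delta_pos":[31,-22,0],"dr":[0,0,0]},{"grip":1,"delta_pos":[31,-22,0],"dr":[0,0,0]}])

```text
t: 0.95
ee_pos: [0.386, -0.2699, 0.2313]
tcp_rot: [0.976, 0.218, -0.0, 0.0]
contact_force: [0.0, 0.3, -1.3]
grip_width: 0.0856
```

```bash
cat >> h.py <<'E'
import pickle
def shot(n,name):
    i=robot.camera_info(n); im=robot.snapshot(n)[:,:,::-1].copy()
    cv2.imwrite(f'pics/{name}.png',im); pickle.dump(i,open(f'pics/{name}.pkl','wb')); return im,i
def load(name): return cv2.imread(f'pics/{name}.png'),pickle.load(open(f'pics/{name}.pkl','rb'))
E
python3 - <<'E'
from h import *
print({k:np.round(v,4) for k,v in robot.state().items()})
shot('wrist','w1')
E
```

```text
{'t': np.float64(0.95), 'qpos': array([-7.8070e-01,  1.1200e-01, -2.0910e-01,  1.2495e+00, -5.0000e-04,
        1.9216e+00]), 'dq': array([-0.0428,  0.0092,  0.0114, -0.0029, -0.0031, -0.0015]), 'tau': array([  1.1494, -36.6594,  29.3606,   0.1462,   0.0808,   0.0412]), 'ee_pos': array([ 0.386 , -0.2699,  0.2313]), 'tcp_rot': array([ 9.760e-01,  2.179e-01, -1.000e-04,  2.000e-04]), 'contact_force': array([ 0.0043,  0.312 , -1.2733]), 'torque': array([ 0.0182,  0.0073, -0.0025]), 'grip_width': np.float64(0.0856)}
```

View pics/w1.png

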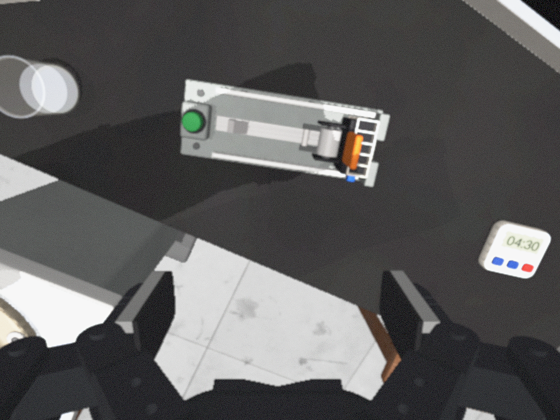

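The wrist view shows the green button at (193,121), the orange tab at (352,150), and the lug on the block already in the track at (351,178). The low rail is on the image-bottom side.

Run:
```python
from h import *
im,i=load('w1')
hsv=cv2.cvtColor(im,cv2.COLOR_BGR2HSV)
def cen(lo,hi,roi):
    m=cv2.inRange(hsv,lo,hi);k=np.zeros_like(m);x0,y0,x1,y1=roi;k[y0:y1,x0:x1]=m[y0:y1,x0:x1]
    ys,xs=np.nonzero(k);return k,xs.mean(),ys.mean(),len(xs),xs.min(),xs.max(),ys.min(),ys.max()
g=cen((45,80,50),(85,255,255),(170,100,220,145));print('green',g[1:])
o=cen((5,150,120),(20,255,255),(330,120,375,175));print('orange',o[1:])
b=cen((100,120,80),(125,255,255),(335,168,365,190));print('blue',b[1:])
print('btn',onz(i,g[1],g[2],.042),'lug',onz(i,b[1],b[2],.031))
c=cv2.resize(im[70:195,170:400],None,fx=3.4,fy=3.4,interpolation=cv2.INTER_CUBIC);cv2.imwrite('pics/w1c.png',c)
```

```text
green (np.float64(192.05730659025787), np.float64(121.08309455587393), 349, np.int64(181), np.int64(202), np.int64(111), np.int64(131))
orange (np.float64(351.93064876957493), np.float64(150.17225950782998), 447, np.int64(343), np.int64(362), np.int64(132), np.int64(169))
blue (np.float64(349.9583333333333), np.float64(178.875), 48, np.int64(346), np.int64(354), np.int64(176), np.int64(182))
btn [ 0.40497451 -0.17524092  0.042     ] lug [ 0.41764985 -0.33501925  0.031     ]
```

View pics/w1c.png

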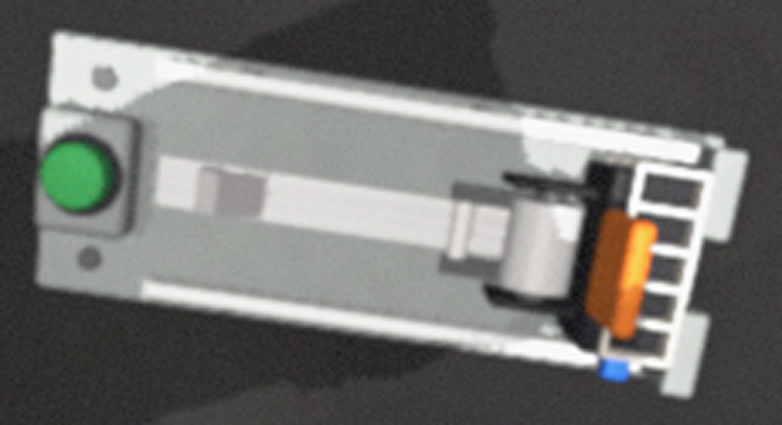

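```bash
cat > fit.py <<'E'
from h import *
from scipy.optimize import least_squares
def fitpose(i,pts,x0):
    # pts: list ((u,v),(x,y,z) local mm, z above bench)
    def W(p,l):
        c,s=np.cos(p[2]),np.sin(p[2]); return np.array([p[0]+c*l[0]/1e3-s*l[1]/1e3,p[1]+s*l[0]/1e3+c*l[1]/1e3,l[2]/1e3])
    def f(p): return np.concatenate([proj(i,W(p,l))-uv for uv,l in pts])
    r=least_squares(f,x0,loss='soft_l1'); return r.x,f(r.x).reshape(-1,2)
E
python3 - <<'E'
from fit import *
im,i=load('w1')
c=lambda u,v:np.array([170+(u+.5)/3.4-.5,70+(v+.5)/3.4-.5])
P=[((192.06,121.08),(168,0,42)),((192.06,121.08),(168,0,42)),(c(710,172),(0,-26,54)),(c(668,363),(0,26,54)),(c(637,165),(20,-26,54)),
(c(656,222),(20,-14,88)),(c(633,338),(20,14,88)),(c(613,380),(10,35,31)),(c(53,32),(184,-37,0)),(c(37,287),(184,37,0))]
p,r=fitpose(i,P,[.445,-.33,1.7]);print(p,np.degrees(p[2]));print(r.round(1))
print([onz(i,*q,l[2]/1e3).round(4) for q,l in P])
E
```

```text
[ 0.45225844 -0.33426117  1.86514845] 106.86513438492777
[[-2.4  0.6]
 [-2.4  0.6]
 [ 0.7  0.4]
 [ 0.3  1.5]
 [-0.  -0.9]
 [ 0.5 -0.2]
 [-0.1  0. ]
 [-1.  -1. ]
 [ 1.   0. ]
 [ 1.  -1.4]]
[array([ 0.405 , -0.1752,  0.042 ]), array([ 0.405 , -0.1752,  0.042 ]), array([ 0.4772, -0.3259,  0.054 ]), array([ 0.4285, -0.3409,  0.054 ]), array([ 0.4707, -0.308 ,  0.054 ]), array([ 0.4595, -0.3108,  0.088 ]), array([ 0.4331, -0.3192,  0.088 ]), array([ 0.4154, -0.3362,  0.031 ]), array([ 0.4339, -0.1465,  0.    ]), array([ 0.3617, -0.1685,  0.    ])]
```

Call:
jog_arm(plan=[{"grip":1,"delta_pos":[36,64,40],"dr":[0,0,-0.145]},{"grip":1,"delta_pos":[36,64,40],"dr":[0,0,-0.29]},{"grip":1,"delta_pos":[36,64,40],"dr":[0,0,-0.435]},{"grip":1,"delta_pos":[36,64,40],"dr":[0,0,-0.58]},{"grip":1,"delta_pos":[36,64,40],"dr":[0,0,-0.72]}])

```text
t: 1.5
ee_pos: [0.4444, -0.3152, 0.1903]
tcp_rot: [0.837, 0.548, -0.0, -0.001]
contact_force: [0.1, 0.3, -0.2]
grip_width: 0.0854
```

Call:
jog_arm(plan=[{"grip":1,"delta_pos":[0,0,0],"dr":[0,0,-0.145]},{"grip":1,"delta_pos":[0,0,0],"dr":[0,0,-0.29]},{"grip":1,"delta_pos":[0,0,0],"dr":[0,0,-0.435]},{"grip":1,"delta_pos":[0,0,0],"dr":[0,0,-0.58]},{"grip":1,"delta_pos":[0,0,0],"dr":[0,0,-0.708]}])

```text
t: 2.0
ee_pos: [0.4444, -0.3153, 0.1909]
tcp_rot: [0.595, 0.804, -0.0, -0.0]
contact_force: [-0.3, 0.0, 0.4]
grip_width: 0.0853
```

Call:
jog_arm(plan=[{"grip":1,"delta_pos":[0,0,0],"dr":[0,0,0]}])

```text
t: 2.1
ee_pos: [0.4445, -0.3151, 0.1909]
tcp_rot: [0.597, 0.802, -0.0, -0.0]
contact_force: [-0.3, -0.9, -1.3]
grip_width: 0.0855
```

Run:
```python
from h import *
from scipy.spatial.transform import Rotation as R
s=robot.state();M=R.from_quat(s['tcp_rot']).as_matrix();print(s['t'],s['ee_pos'],np.degrees(np.arctan2(M[1,0],M[0,0])),M[:,2])
shot('wrist','w2');shot('side','s2')
```

```text
2.1 [ 0.44445397 -0.31505138  0.19091672] 106.7044836993557 [-4.72277495e-04  4.95157942e-05 -9.99999887e-01]
```

View pics/w2.png

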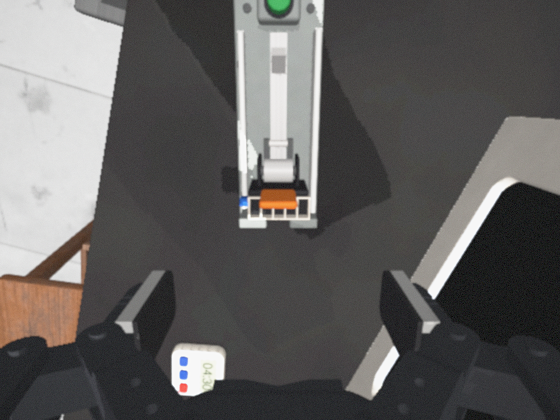

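Tool and magazine are aligned, with the tab at (278,199) and the button at (279,4). I'll refine the pose from this view.

Run:
```python
from h import *
im,i=load('w2')
cv2.imwrite('pics/w2c.png',cv2.resize(im[130:235,215:345],None,fx=5.5,fy=5.5,interpolation=cv2.INTER_CUBIC))
cv2.imwrite('pics/w2d.png',cv2.resize(im[0:110,215:345],None,fx=5,fy=5,interpolation=cv2.INTER_CUBIC))
```

```text
(no output)
```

View pics/w2c.png

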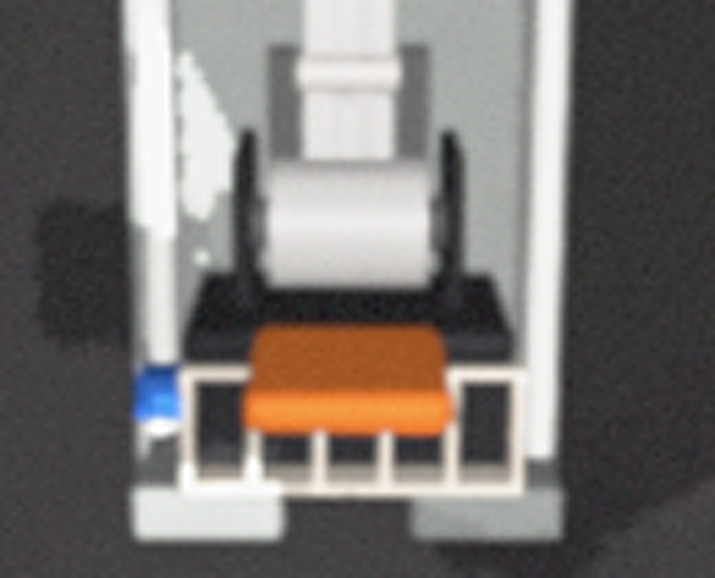

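View pics/w2d.png

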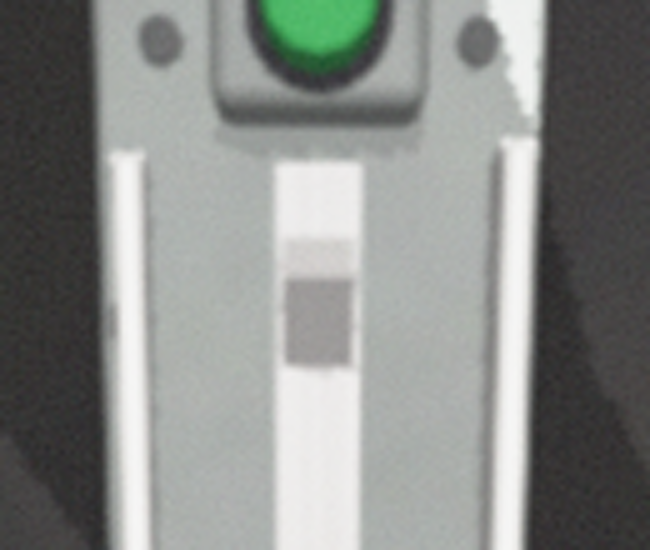

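Run:
```python
from fit import *
im,i=load('w2')
c=lambda u,v:np.array([215+(u+.5)/5.5-.5,130+(v+.5)/5.5-.5])
P=[(c(183,366),(20,26,54)),(c(525,366),(20,-26,54)),(c(180,493),(0,26,54)),(c(523,495),(0,-26,54)),(c(245,428),(20,14,88)),(c(452,430),(20,-14,88))]
p,r=fitpose(i,P,[.4522,-.3345,1.866]);print(p,np.degrees(p[2]));print(r.round(2))
a=onz(i,215+318.5/5-.4,160/5,.011);print(a, 'bearing from p',np.degrees(np.arctan2(a[1]-p[1],a[0]-p[0])))
q=np.array([np.cos(p[2]),np.sin(p[2])]);print('tab ctr',p[:2]+.023*q)
```

```text
[ 0.45196008 -0.3340221   1.85997677] 106.56881882597763
[[-1.17 -0.23]
 [ 0.06 -0.14]
 [-0.05 -0.24]
 [-0.27 -0.51]
 [ 0.18  0.71]
 [ 1.02  0.4 ]]
[ 0.40920043 -0.19121629  0.011     ] bearing from p 106.66902338953062
tab ctr [ 0.44540125 -0.31197711]
```

Call:
jog_arm(plan=[{"grip":1,"delta_pos":[2.5,1.8,50],"dr":[0,0,0]},{"grip":1,"delta_pos":[2.5,1.8,100],"dr":[0,0,0]},{"grip":1,"delta_pos":[2.5,1.8,129],"dr":[0,0,0]},{"grip":1,"delta_pos":[2.5,1.8,129],"dr":[0,0,0]},{"grip":-1,"delta_pos":[2.5,1.8,129],"dr":[0,0,0]}])

```text
t: 2.7
ee_pos: [0.4461, -0.3109, 0.0626]
tcp_rot: [0.597, 0.802, -0.0, -0.0]
contact_force: [1.0, 0.3, 0.3]
grip_width: 0.0731
```

Call:
jog_arm(plan=[{"grip":-1,"delta_pos":[0,0,0],"dr":[0,0,0]},{"grip":-1,"delta_pos":[0,0,0],"dr":[0,0,0]},{"grip":-1,"delta_pos":[0,0,0],"dr":[0,0,0]},{"grip":-1,"delta_pos":[0,0,0],"dr":[0,0,0]}])

```text
t: 3.1
ee_pos: [0.4445, -0.3127, 0.0648]
tcp_rot: [0.597, 0.803, -0.003, 0.0]
contact_force: [-11.6, -3.5, 11.6]
grip_width: 0.0263
```

Run:
```python
from h import *
print({k:np.round(v,4) for k,v in robot.state().items()})
shot('wrist','w3')
```

```text
{'t': np.float64(3.1), 'qpos': array([-0.7571,  0.3607, -0.3153,  0.8935, -0.0066,  0.5215]), 'dq': array([-0.0011, -0.0023, -0.0044, -0.0028,  0.0062, -0.0014]), 'tau': array([ 5.07130e+00, -4.11122e+01,  2.53394e+01, -2.49170e+00,
        3.00450e+00, -3.93000e-02]), 'ee_pos': array([ 0.4445, -0.3127,  0.0648]), 'tcp_rot': array([ 5.966e-01,  8.025e-01, -3.400e-03,  3.000e-04]), 'contact_force': array([-11.6201,  -3.4951,  11.6239]), 'torque': array([-0.7447,  2.4028, -0.0844]), 'grip_width': np.float64(0.0263)}
```

View pics/w3.png

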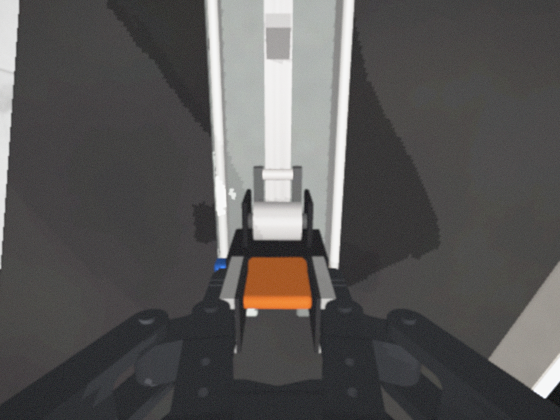

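The tab is gripped between the pads, filling the gap at (278,283). Next I draw the follower back along +x.

Call:
jog_arm(plan=[{"grip":-1,"delta_pos":[12,-1.5,-1],"dr":[0,0,0]},{"grip":-1,"delta_pos":[24,-1.5,-2],"dr":[0,0,0]},{"grip":-1,"delta_pos":[38,-1.5,-2],"dr":[0,0,0]},{"grip":-1,"delta_pos":[52,-1.5,-2],"dr":[0,0,0]},{"grip":-1,"delta_pos":[64,-1.5,-2],"dr":[0,0,0]}])

```text
t: 3.65
ee_pos: [0.4265, -0.2532, 0.0653]
tcp_rot: [0.597, 0.802, -0.003, 0.003]
contact_force: [-1.5, -15.2, -6.0]
grip_width: 0.0263
```

Call:
jog_arm(plan=[{"grip":-1,"delta_pos":[10,0,0],"dr":[0,0,0]},{"grip":-1,"delta_pos":[18,0,0],"dr":[0,0,0]},{"grip":-1,"delta_pos":[21,0,0],"dr":[0,0,0]},{"grip":-1,"delta_pos":[21,0,0],"dr":[0,0,0]}])

```text
t: 4.05
ee_pos: [0.4201, -0.2315, 0.0651]
tcp_rot: [0.596, 0.803, -0.002, 0.001]
contact_force: [-1.0, -6.4, -3.6]
grip_width: 0.0262
```

Run:
```python
from h import *
s=robot.state();print({k:np.round(v,4) for k,v in s.items()})
d=s['ee_pos']-np.array([.4445,-.3127,.0648]);print(d@[-.2876,.9578,0],d@[.9578,.2876,0])
shot('wrist','w4')
```

```text
{'t': np.float64(4.05), 'qpos': array([-0.6688,  0.2502, -0.4741,  0.8437, -0.0041,  0.6094]), 'dq': array([-0.0021,  0.0015,  0.0042,  0.0048,  0.0009, -0.0036]), 'tau': array([  3.1933, -41.4481,  25.0001,   0.7492,   1.9175,  -0.0625]), 'ee_pos': array([ 0.4201, -0.2315,  0.0651]), 'tcp_rot': array([ 0.5964,  0.8027, -0.0021,  0.0013]), 'contact_force': array([-0.9745, -6.3602, -3.5611]), 'torque': array([-1.2489,  0.6131, -0.0714]), 'grip_width': np.float64(0.0262)}
0.08477370296913538 -7.274408431994972e-05
```

View pics/w4.png

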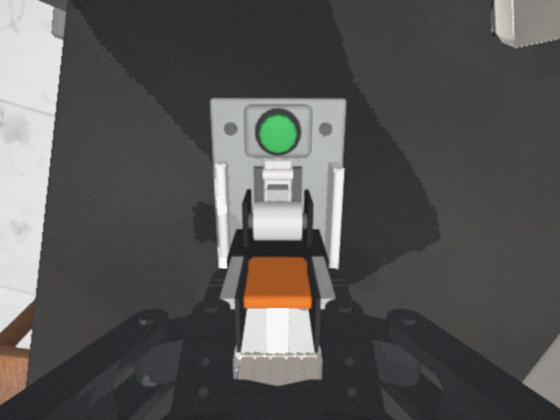

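The follower has moved 84.8 mm with no slip in the grip. The button is at (278,132). I'll let go and lift.

Call:
jog_arm(plan=[{"grip":1,"delta_pos":[0,0,0],"dr":[0,0,0]},{"grip":1,"delta_pos":[0,0,0],"dr":[0,0,0]},{"grip":1,"delta_pos":[0,0,0],"dr":[0,0,0]},{"grip":1,"delta_pos":[0,0,-30],"dr":[0,0,0]},{"grip":1,"delta_pos":[0,0,-70],"dr":[0,0,0]}])

```text
t: 4.6
ee_pos: [0.4188, -0.2283, 0.1335]
tcp_rot: [0.596, 0.803, 0.0, -0.002]
contact_force: [0.8, -0.2, 0.2]
grip_width: 0.0852
```

Call:
jog_arm(plan=[{"grip":1,"delta_pos":[0,0,-50],"dr":[0,0,0]},{"grip":1,"delta_pos":[0,0,-80],"dr":[0,0,0]}])

```text
t: 4.8
ee_pos: [0.4211, -0.23, 0.2181]
tcp_rot: [0.596, 0.803, 0.0, 0.002]
contact_force: [0.6, -0.4, 0.0]
grip_width: 0.0856
```

Run:
```python
from h import *
s=robot.state();print({k:np.round(v,4) for k,v in s.items()})
shot('wrist','w5')
```

```text
{'t': np.float64(4.8), 'qpos': array([-6.6750e-01,  1.3080e-01, -2.1990e-01,  1.2159e+00,  2.0000e-04,
        6.0900e-01]), 'dq': array([-3.000e-04, -1.311e-01,  5.434e-01,  6.831e-01,  6.000e-04,
        1.000e-04]), 'tau': array([ 2.15600e-01, -3.70690e+01,  2.73016e+01, -2.61100e-01,
       -1.30000e-03, -0.00000e+00]), 'ee_pos': array([ 0.4211, -0.23  ,  0.2181]), 'tcp_rot': array([5.958e-01, 8.031e-01, 1.000e-04, 2.100e-03]), 'contact_force': array([ 0.6435, -0.36  ,  0.029 ]), 'torque': array([-0.0462, -0.0063,  0.0033]), 'grip_width': np.float64(0.0856)}
```

View pics/w5.png

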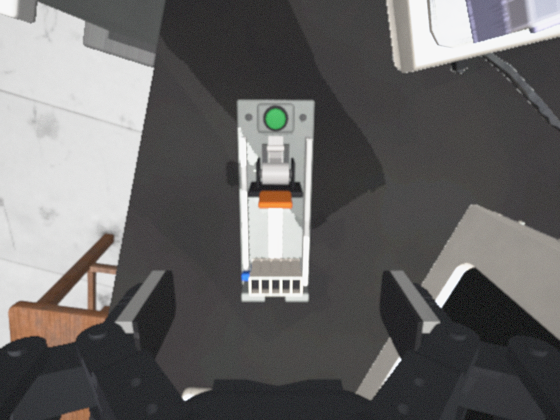

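The follower is held at the catch, with the tab at (275,200) and clear of the block at the stop. Now I'll go and look at the loose blocks, travelling high.

Call:
jog_arm(plan=[{"grip":1,"delta_pos":[20,7,-30],"dr":[0,0,0]},{"grip":1,"delta_pos":[60,22,-40],"dr":[0,0,0]},{"grip":1,"delta_pos":[105,38,-40],"dr":[0,0,0]},{"grip":1,"delta_pos":[150,55,-40],"dr":[0,0,0]},{"grip":1,"delta_pos":[195,71,-40],"dr":[0,0,0]}])

```text
t: 5.35
ee_pos: [0.4316, -0.0206, 0.2545]
tcp_rot: [0.596, 0.803, 0.0, 0.0]
contact_force: [0.5, -0.1, 0.1]
grip_width: 0.0855
```

Call:
jog_arm(plan=[{"grip":1,"delta_pos":[45,17,0],"dr":[0,0,0]},{"grip":1,"delta_pos":[90,34,0],"dr":[0,0,0]},{"grip":1,"delta_pos":[135,50,0],"dr":[0,0,0]},{"grip":1,"delta_pos":[180,67,0],"dr":[0,0,0]},{"grip":1,"delta_pos":[225,84,0],"dr":[0,0,0]}])

```text
t: 5.85
ee_pos: [0.4464, 0.2196, 0.2544]
tcp_rot: [0.596, 0.803, 0.0, 0.0]
contact_force: [0.3, 0.0, 0.0]
grip_width: 0.0854
```

Call:
jog_arm(plan=[{"grip":1,"delta_pos":[40,15,0],"dr":[0,0,0]},{"grip":1,"delta_pos":[60,21,0],"dr":[0,0,0]},{"grip":1,"delta_pos":[60,21,0],"dr":[0,0,0]}])

```text
t: 6.15
ee_pos: [0.4491, 0.2836, 0.2537]
tcp_rot: [0.594, 0.804, 0.0, -0.0]
contact_force: [-0.3, -0.2, -1.0]
grip_width: 0.0855
```

Run:
```python
from h import *
s=robot.state();print({k:np.round(v,4) for k,v in s.items() if k in('t','qpos','ee_pos','tcp_rot')})
shot('wrist','w6')
```

```text
{'t': np.float64(6.15), 'qpos': array([ 4.1180e-01,  2.2230e-01, -2.0700e-02,  1.3280e+00,  6.0000e-04,
        1.6841e+00]), 'ee_pos': array([0.4491, 0.2836, 0.2537]), 'tcp_rot': array([ 5.941e-01,  8.044e-01,  1.000e-04, -3.000e-04])}
```

View pics/w6.png

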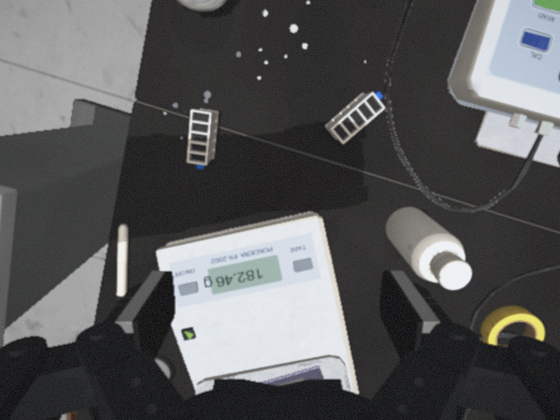

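The left block is at (203,135) with its lug pointing down in the image at (200,167). The right block is at (356,115) with its lug at the upper right (380,95).

Run:
```python
from h import *
im,i=load('w6')
a=cv2.resize(im[95:180,170:240],None,fx=7,fy=7,interpolation=cv2.INTER_CUBIC)
b=cv2.resize(im[80:165,310:400],None,fx=7,fy=7,interpolation=cv2.INTER_CUBIC)
b=b[:a.shape[0]];cv2.imwrite('pics/w6c.png',np.hstack([a[:,:],b])[:, :])
print(a.shape,b.shape)
```

```text
(595, 490, 3) (595, 630, 3)
```

View pics/w6c.png

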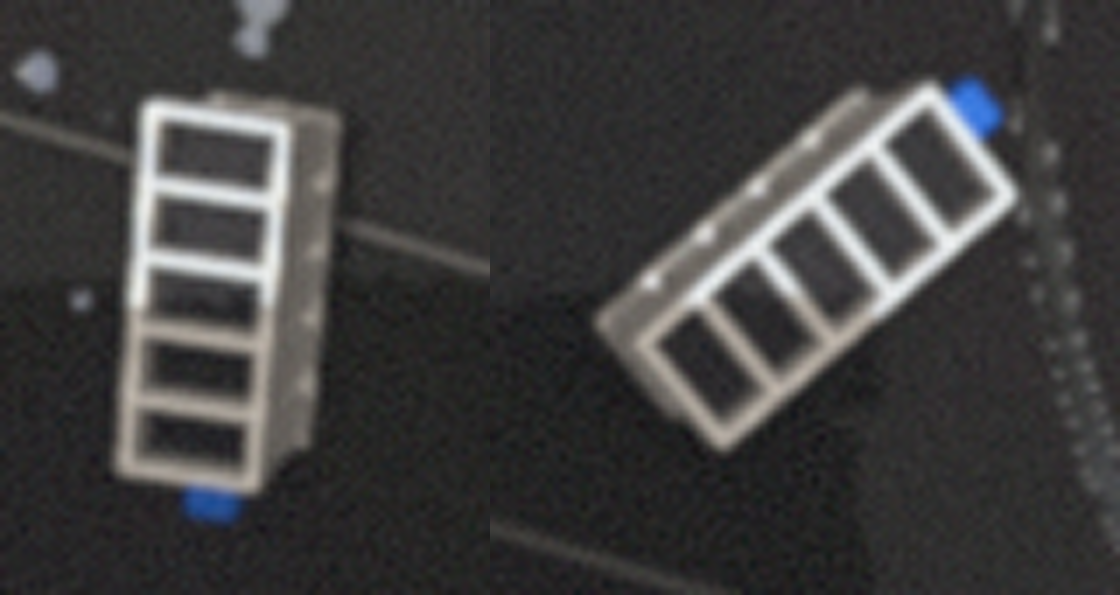

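Run:
```python
from fit import *
im,i=load('w6')
def go(L,u0,ox,oy,x0):
    P=[(np.array([ox+(u-u0+.5)/7-.5,oy+(v+.5)/7-.5]),(*l,44)) for (u,v),l in L]
    p,r=fitpose(i,P,x0); print(p.round(4),'lug dir',np.degrees(p[2])+90,r.round(1).tolist()); return p
A=go([((142,98),(10,-26)),((290,120),(-10,-26)),((118,478),(10,26)),((260,492),(-10,26))],0,170,95,[.363,.3,3.2])
B=go([((935,82),(-10,26)),((1017,190),(10,26)),((722,452),(10,-26)),((635,345),(-10,-26))],490,310,80,[.51,.36,-.6])
for n,(u,v) in [('hdpe cap',(457,272))]: print(n,onz(i,u,v,.124))
```

```text
[0.3641 0.299  3.3035] lug dir 279.2738328817171 [[0.1, 0.4], [-0.3, 0.1], [0.3, -0.7], [-0.1, 0.0]]
[ 0.5071  0.3623 -0.5378] lug dir 59.18400011617422 [[-0.7, -0.2], [0.4, 0.6], [0.4, -0.1], [-0.1, -0.2]]
hdpe cap [0.61609675 0.26619191 0.124     ]
```

Call:
jog_arm(plan=[{"grip":1,"delta_pos":[40,-77,0],"dr":[0,0,-0.145]},{"grip":1,"delta_pos":[40,-77,20],"dr":[0,0,-0.29]},{"grip":1,"delta_pos":[40,-77,50],"dr":[0,0,-0.435]},{"grip":1,"delta_pos":[40,-77,80],"dr":[0,0,-0.58]},{"grip":1,"delta_pos":[40,-77,80],"dr":[0,0,-0.72]}])

```text
t: 6.7
ee_pos: [0.3615, 0.2942, 0.1707]
tcp_rot: [0.272, 0.962, -0.002, -0.002]
contact_force: [-0.3, 0.1, 0.3]
grip_width: 0.0855
```

Call:
jog_arm(plan=[{"grip":1,"delta_pos":[0,0,0],"dr":[0,0,-0.145]},{"grip":1,"delta_pos":[0,0,0],"dr":[0,0,-0.29]},{"grip":1,"delta_pos":[0,0,0],"dr":[0,0,-0.435]},{"grip":1,"delta_pos":[0,0,0],"dr":[0,0,-0.58]},{"grip":1,"delta_pos":[0,0,0],"dr":[0,0,-0.715]}])

```text
t: 7.2
ee_pos: [0.3644, 0.2954, 0.1744]
tcp_rot: [-0.081, 0.997, -0.0, 0.0]
contact_force: [-0.3, -0.7, -0.1]
grip_width: 0.0853
```

Call:
jog_arm(plan=[{"grip":1,"delta_pos":[0,0,0],"dr":[0,0,0]}])

```text
t: 7.3
ee_pos: [0.3644, 0.2956, 0.1744]
tcp_rot: [-0.078, 0.997, -0.0, 0.0]
contact_force: [-0.3, -0.2, -0.1]
grip_width: 0.0857
```

```bash
cat >> h.py <<'E'
from scipy.spatial.transform import Rotation as R
def st():
    s=robot.state();M=R.from_quat(s['tcp_rot']).as_matrix();y=np.degrees(np.arctan2(M[1,0],M[0,0]))
    print('t',s['t'],'p',s['ee_pos'].round(4),'yaw',y.round(2),'tilt',M[:2,2].round(4),'F',s['contact_force'].round(1),'w',round(s['grip_width'],4),'q',s['qpos'].round(2)); return s,M
def todo(x,y,z,yaw):
    s,M=st();d=M.T@(np.array([x,y,z])-s['ee_pos']);c=np.degrees(np.arctan2(M[1,0],M[0,0]))
    print('delta mm',(d*1e3).round(1),'drz',-np.radians((yaw-c+180)%360-180).round(4))
E
python3 - <<'E'
from h import *
todo(.3641,.299,.026,189.3);shot('wrist','w7')
E
```

```text
t 7.3 p [0.3644 0.2956 0.1744] yaw -171.02 tilt [ 0.0001 -0.0003] F [-0.3 -0.2 -0.1] w 0.0857 q [ 0.51  0.14 -0.32  1.11 -0.    0.35]
delta mm [ -0.3   3.5 148.4] drz -0.0055
```

View pics/w7.png

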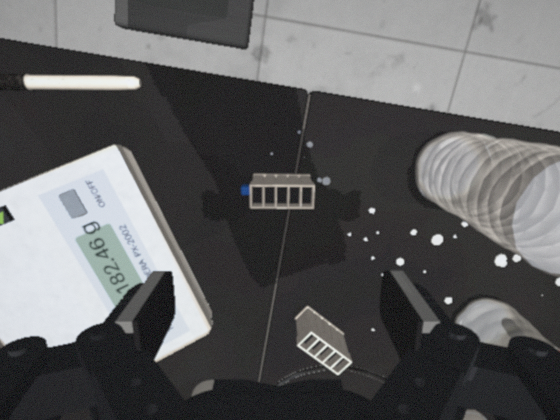

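Run:
```python
from h import *
im,i=load('w7')
for q in [(249,184),(315,184),(315,209),(250,209)]: print(onz(i,*q,.044).round(4))
print(np.mean([onz(i,*q,.044) for q in [(249,184),(315,184),(315,209),(250,209)]],0))
```

```text
[0.3576 0.2717 0.044 ]
[0.3495 0.3234 0.044 ]
[0.3699 0.3273 0.044 ]
[0.378  0.2753 0.044 ]
[0.36374101 0.29941442 0.044     ]
```

Call:
jog_arm(plan=[{"grip":1,"delta_pos":[0,3.7,50],"dr":[0,0,-0.005]},{"grip":1,"delta_pos":[0,3.7,100],"dr":[0,0,-0.005]},{"grip":1,"delta_pos":[0,3.7,147],"dr":[0,0,-0.005]},{"grip":1,"delta_pos":[0,3.7,147],"dr":[0,0,-0.005]},{"grip":1,"delta_pos":[0,3.7,147],"dr":[0,0,-0.005]}])

```text
t: 7.85
ee_pos: [0.3632, 0.2997, 0.0275]
tcp_rot: [-0.08, 0.997, -0.001, -0.001]
contact_force: [-0.1, 0.3, 0.9]
grip_width: 0.0853
```

Run:
```python
from h import *
st();shot('wrist','w8')
```

```text
t 7.85 p [0.3632 0.2997 0.0275] yaw -170.78 tilt [-0.0019 -0.0013] F [-0.1  0.3  0.9] w 0.0853 q [ 0.52  0.29 -0.54  0.75 -0.    0.36]
```

View pics/w8.png

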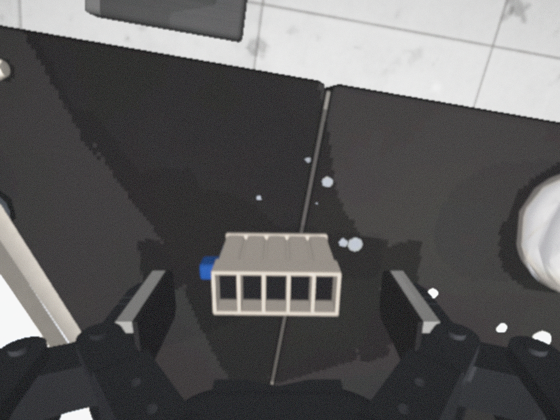

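The block sits centred between the open pads, from (212,273) to (340,315). Closing.

Call:
jog_arm(plan=[{"grip":-1,"delta_pos":[0,0,0],"dr":[0,0,0]},{"grip":-1,"delta_pos":[0,0,0],"dr":[0,0,0]},{"grip":-1,"delta_pos":[0,0,0],"dr":[0,0,0]},{"grip":-1,"delta_pos":[0,0,0],"dr":[0,0,0]}])

```text
t: 8.3
ee_pos: [0.3653, 0.3012, 0.0297]
tcp_rot: [-0.081, 0.997, 0.001, 0.002]
contact_force: [-1.9, -1.8, 10.1]
grip_width: 0.0504
```

Run:
```python
from h import *
s,M=st();shot('wrist','w9')
i=robot.camera_info('wrist')
print(proj(i,s['ee_pos']-M[:,2]*0), proj(i,[*s['ee_pos'][:2],.044]))
```

```text
t 8.3 p [0.3653 0.3012 0.0297] yaw -170.67 tilt [0.0039 0.0018] F [-1.9 -1.8 10.1] w 0.0504 q [ 0.52  0.28 -0.54  0.75 -0.    0.36]
[277.49849826 273.60707857] [277.5766338  290.30369003]
```

View pics/w9.png

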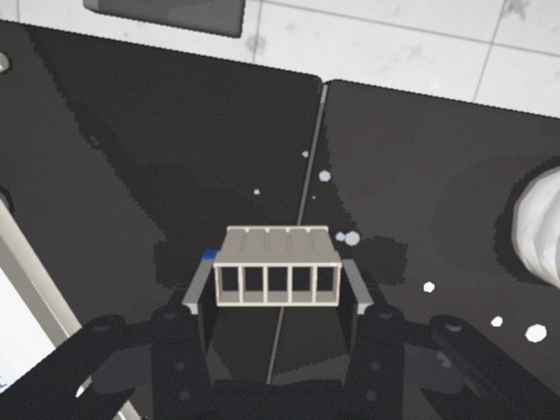

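Gripped, width 50.4 mm, with the pads just above the lug. Lifting.

Call:
jog_arm(plan=[{"grip":-1,"delta_pos":[0,0,-20],"dr":[0,0,0]},{"grip":-1,"delta_pos":[0,0,-65],"dr":[0,0,0]},{"grip":-1,"delta_pos":[0,0,-110],"dr":[0,0,0]},{"grip":-1,"delta_pos":[0,0,-155],"dr":[0,0,0]},{"grip":-1,"delta_pos":[0,0,-200],"dr":[0,0,0]}])

```text
t: 8.85
ee_pos: [0.3635, 0.3004, 0.2303]
tcp_rot: [-0.081, 0.997, 0.0, 0.001]
contact_force: [1.3, 1.2, -0.7]
grip_width: 0.0503
```

Call:
jog_arm(plan=[{"grip":-1,"delta_pos":[0,0,-30],"dr":[0,0,0]},{"grip":-1,"delta_pos":[0,0,-30],"dr":[0,0,0]}])

```text
t: 9.05
ee_pos: [0.3659, 0.3018, 0.2632]
tcp_rot: [-0.082, 0.997, 0.002, 0.005]
contact_force: [-0.3, -0.1, -0.7]
grip_width: 0.0504
```

Run:
```python
from h import *
todo(.4413,-.3022,.25,106.7)
shot('wrist','w10')
```

```text
t 9.05 p [0.3659 0.3018 0.2632] yaw -170.65 tilt [0.0091 0.0052] F [-0.3 -0.1 -0.7] w 0.0504 q [ 0.52  0.1  -0.14  1.32 -0.    0.36]
delta mm [  23.9 -608.3   10.7] drz 1.4425
```

View pics/w10.png

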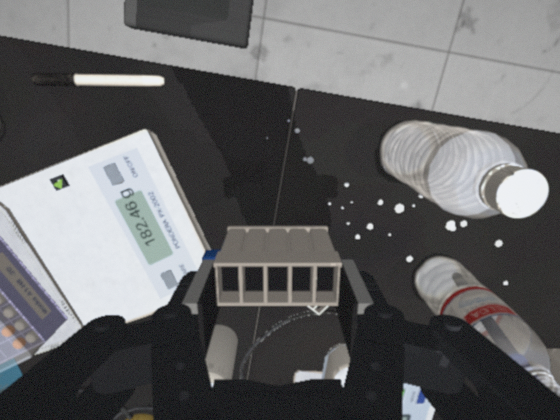

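The block is held straight, still at (277,285) between the pads. Carrying it across at z 0.26.

Call:
jog_arm(plan=[{"grip":-1,"delta_pos":[1,-30,0],"dr":[0,0,0]},{"grip":-1,"delta_pos":[3,-72,0],"dr":[0,0,0]},{"grip":-1,"delta_pos":[5,-116,0],"dr":[0,0,0]},{"grip":-1,"delta_pos":[6,-160,0],"dr":[0,0,0]},{"grip":-1,"delta_pos":[8,-204,0],"dr":[0,0,0]}])

```text
t: 9.6
ee_pos: [0.3881, 0.0963, 0.2562]
tcp_rot: [-0.082, 0.997, -0.0, -0.001]
contact_force: [0.1, 0.1, -1.1]
grip_width: 0.0503
```

Call:
jog_arm(plan=[{"grip":-1,"delta_pos":[2,-44,0],"dr":[0,0,0]},{"grip":-1,"delta_pos":[3,-88,0],"dr":[0,0,0]},{"grip":-1,"delta_pos":[5,-132,0],"dr":[0,0,0]},{"grip":-1,"delta_pos":[6,-176,0],"dr":[0,0,0]},{"grip":-1,"delta_pos":[8,-220,0],"dr":[0,0,0]}])

```text
t: 10.1
ee_pos: [0.416, -0.122, 0.2563]
tcp_rot: [-0.081, 0.997, 0.0, -0.001]
contact_force: [1.0, 0.3, -0.0]
grip_width: 0.0503
```

Call:
jog_arm(plan=[{"grip":-1,"delta_pos":[2,-44,0],"dr":[0,0,0.14]},{"grip":-1,"delta_pos":[3,-88,0],"dr":[0,0,0.28]},{"grip":-1,"delta_pos":[5,-130,0],"dr":[0,0,0.42]},{"grip":-1,"delta_pos":[6,-165,0],"dr":[0,0,0.56]},{"grip":-1,"delta_pos":[8,-184,0],"dr":[0,0,0.7]}])

```text
t: 10.6
ee_pos: [0.4383, -0.3058, 0.2555]
tcp_rot: [0.269, 0.963, 0.0, -0.001]
contact_force: [0.4, 0.2, -0.4]
grip_width: 0.0503
```

Call:
jog_arm(plan=[{"grip":-1,"delta_pos":[0,0,0],"dr":[0,0,0.14]},{"grip":-1,"delta_pos":[0,0,0],"dr":[0,0,0.28]},{"grip":-1,"delta_pos":[0,0,0],"dr":[0,0,0.42]},{"grip":-1,"delta_pos":[0,0,0],"dr":[0,0,0.56]},{"grip":-1,"delta_pos":[0,0,0],"dr":[0,0,0.7]}])

```text
t: 11.1
ee_pos: [0.4382, -0.3028, 0.2559]
tcp_rot: [0.582, 0.813, 0.0, -0.001]
contact_force: [-0.3, 0.2, -0.4]
grip_width: 0.0503
```

Run:
```python
from h import *
todo(.4413,-.3022,.11,106.7)
```

```text
t 11.1 p [ 0.4382 -0.3028  0.2559] yaw 108.79 tilt [-0.0018  0.0016] F [-0.3  0.2 -0.4] w 0.0503 q [-0.76  0.23 -0.01  1.34 -0.    0.49]
delta mm [ -0.7   3.3 145.9] drz 0.0365
```

Call:
jog_arm(plan=[{"grip":-1,"delta_pos":[-0.7,3.3,45],"dr":[0,0,0.036]},{"grip":-1,"delta_pos":[-0.7,3.3,90],"dr":[0,0,0.036]},{"grip":-1,"delta_pos":[-0.7,3.3,146],"dr":[0,0,0.036]},{"grip":-1,"delta_pos":[-0.7,3.3,146],"dr":[0,0,0.036]},{"grip":-1,"delta_pos":[-0.7,3.3,146],"dr":[0,0,0.036]}])

```text
t: 11.6
ee_pos: [0.4407, -0.3017, 0.1099]
tcp_rot: [0.594, 0.804, 0.0, -0.002]
contact_force: [0.0, 0.1, 0.1]
grip_width: 0.05
```

Run:
```python
from h import *
todo(.4413,-.3022,.0405,106.7);shot('wrist','w11')
```

```text
t 11.6 p [ 0.4407 -0.3017  0.1099] yaw 107.07 tilt [-0.0036  0.0033] F [0.  0.1 0.1] w 0.05 q [-0.75  0.31 -0.27  1.   -0.    0.52]
delta mm [-1.   0.5 69.4] drz 0.0065
```

View pics/w11.png

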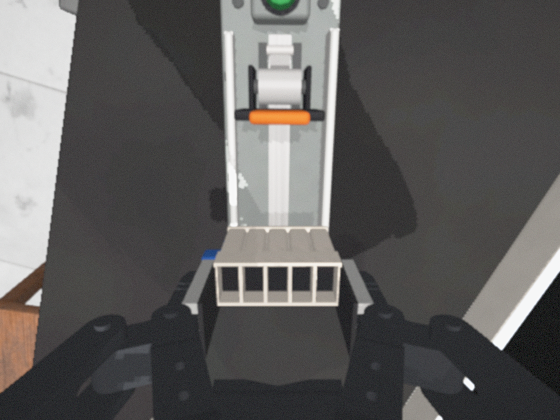

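The lug is on the low-rail side (left, at 208,255) and the track runs at centre column 279, under the block. Descending.

Call:
jog_arm(plan=[{"grip":-1,"delta_pos":[-0.5,0.8,30],"dr":[0,0,0.006]},{"grip":-1,"delta_pos":[-0.5,0.8,42],"dr":[0,0,0.006]},{"grip":-1,"delta_pos":[-0.5,0.8,50],"dr":[0,0,0.006]},{"grip":-1,"delta_pos":[-0.5,0.8,58],"dr":[0,0,0.006]},{"grip":-1,"delta_pos":[-0.5,0.8,58],"dr":[0,0,0.006]}])

```text
t: 12.15
ee_pos: [0.443, -0.3032, 0.0532]
tcp_rot: [0.597, 0.802, -0.0, -0.0]
contact_force: [-0.4, -0.6, -0.4]
grip_width: 0.0504
```

Call:
jog_arm(plan=[{"grip":-1,"delta_pos":[0,-0.6,5],"dr":[0,0,0]},{"grip":-1,"delta_pos":[0,-0.6,10],"dr":[0,0,0]},{"grip":-1,"delta_pos":[0,-0.6,13],"dr":[0,0,0]},{"grip":-1,"delta_pos":[0,-0.6,13],"dr":[0,0,0]}])

```text
t: 12.55
ee_pos: [0.4424, -0.3033, 0.04]
tcp_rot: [0.597, 0.802, 0.0, -0.0]
contact_force: [-0.5, -0.5, -1.0]
grip_width: 0.0501
```

Run:
```python
from h import *
st();shot('wrist','w12');shot('side','s12')
im,_=load('s12');cv2.imwrite('pics/s12c.png',cv2.resize(im[200:320,230:370],None,fx=5,fy=5,interpolation=cv2.INTER_CUBIC))
```

```text
t 12.55 p [ 0.4424 -0.3033  0.04  ] yaw 106.73 tilt [-0.0002  0.0002] F [-0.5 -0.5 -1. ] w 0.0501 q [-0.75  0.38 -0.36  0.83 -0.    0.53]
```

View pics/w12.png

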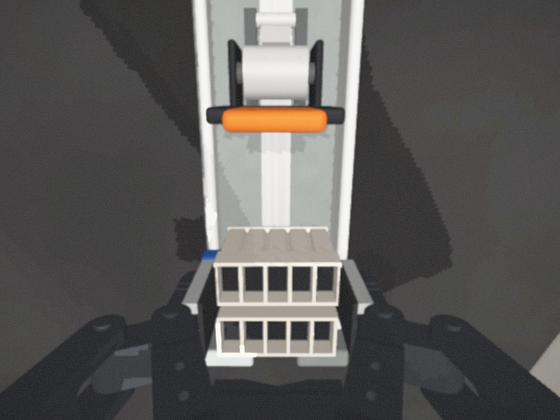

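View pics/s12c.png

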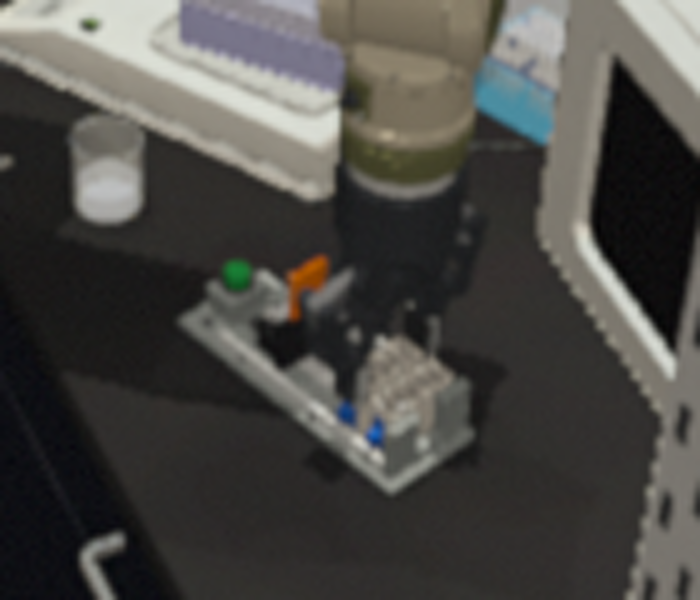

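Block 1 is down between the rails, behind the first, both blue lugs over the low rail. Releasing.

Call:
jog_arm(plan=[{"grip":-1,"delta_pos":[0,0,1],"dr":[0,0,0]},{"grip":0.6,"delta_pos":[0,0,1],"dr":[0,0,0]},{"grip":0.6,"delta_pos":[0,0,1],"dr":[0,0,0]},{"grip":0.6,"delta_pos":[0,0,1],"dr":[0,0,0]},{"grip":0.6,"delta_pos":[0,0,1],"dr":[0,0,0]}])

```text
t: 13.15
ee_pos: [0.4425, -0.3034, 0.0393]
tcp_rot: [0.597, 0.802, -0.0, -0.0]
contact_force: [-0.0, -0.1, -0.3]
grip_width: 0.0682
```

Call:
jog_arm(plan=[{"grip":1,"delta_pos":[0,0,-30],"dr":[0,0,0]},{"grip":1,"delta_pos":[0,0,-75],"dr":[0,0,0]},{"grip":1,"delta_pos":[0,0,-120],"dr":[0,0,0]},{"grip":1,"delta_pos":[0,0,-165],"dr":[0,0,0]},{"grip":1,"delta_pos":[0,0,-210],"dr":[0,0,0]}])

```text
t: 13.65
ee_pos: [0.4423, -0.3032, 0.2512]
tcp_rot: [0.597, 0.802, -0.0, 0.0]
contact_force: [0.4, -0.3, -0.3]
grip_width: 0.0852
```

Run:
```python
from h import *
todo(.5071,.3623,.25,149.2);shot('wrist','w13')
```

```text
t 13.65 p [ 0.4423 -0.3032  0.2512] yaw 106.73 tilt [ 0.0002 -0.0002] F [ 0.4 -0.3 -0.3] w 0.0852 q [-0.75  0.23 -0.01  1.32 -0.    0.53]
delta mm [618.6 253.7   1.1] drz -0.7412
```

View pics/w13.png

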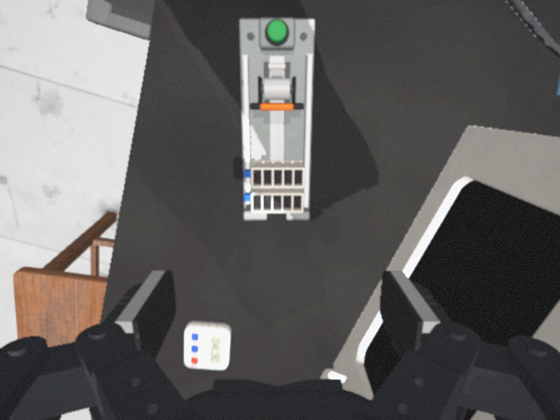

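Both blocks stand in the track with their lugs on the low-rail side at (247,173) and (247,198). Going for block 2.

Call:
jog_arm(plan=[{"grip":1,"delta_pos":[30,12,0],"dr":[0,0,0]},{"grip":1,"delta_pos":[70,29,0],"dr":[0,0,0]},{"grip":1,"delta_pos":[112,46,0],"dr":[0,0,0]},{"grip":1,"delta_pos":[154,63,0],"dr":[0,0,0]},{"grip":1,"delta_pos":[196,80,0],"dr":[0,0,0]}])

```text
t: 14.2
ee_pos: [0.4625, -0.0911, 0.2491]
tcp_rot: [0.597, 0.802, 0.0, 0.0]
contact_force: [0.5, 0.3, 0.6]
grip_width: 0.0853
```

Call:
jog_arm(plan=[{"grip":1,"delta_pos":[42,17,0],"dr":[0,0,0]},{"grip":1,"delta_pos":[84,34,0],"dr":[0,0,0]},{"grip":1,"delta_pos":[126,52,0],"dr":[0,0,0]},{"grip":1,"delta_pos":[168,69,0],"dr":[0,0,0]},{"grip":1,"delta_pos":[210,86,0],"dr":[0,0,0]}])

```text
t: 14.7
ee_pos: [0.4844, 0.1351, 0.2492]
tcp_rot: [0.597, 0.802, 0.0, 0.0]
contact_force: [0.5, 0.1, 0.1]
grip_width: 0.0852
```

Call:
jog_arm(plan=[{"grip":1,"delta_pos":[42,17,0],"dr":[0,0,-0.14]},{"grip":1,"delta_pos":[84,34,0],"dr":[0,0,-0.28]},{"grip":1,"delta_pos":[126,52,0],"dr":[0,0,-0.42]},{"grip":1,"delta_pos":[168,69,0],"dr":[0,0,-0.56]},{"grip":1,"delta_pos":[208,87,0],"dr":[0,0,-0.7]}])

```text
t: 15.2
ee_pos: [0.5077, 0.3595, 0.249]
tcp_rot: [0.282, 0.959, -0.0, 0.0]
contact_force: [0.9, 0.1, 0.5]
grip_width: 0.0853
```

Call:
jog_arm(plan=[{"grip":1,"delta_pos":[0,0,40],"dr":[0,0,-0.04]},{"grip":1,"delta_pos":[0,0,80],"dr":[0,0,-0.04]},{"grip":1,"delta_pos":[0,0,80],"dr":[0,0,-0.04]}])

```text
t: 15.5
ee_pos: [0.5039, 0.3559, 0.1626]
tcp_rot: [0.266, 0.964, -0.004, -0.004]
contact_force: [-0.7, -0.5, -0.7]
grip_width: 0.0854
```

Run:
```python
from h import *
todo(.5071,.3623,.027,149.2);shot('wrist','w14')
```

```text
t 15.5 p [0.5039 0.3559 0.1626] yaw 149.18 tilt [-0.0107 -0.0058] F [-0.7 -0.5 -0.7] w 0.0854 q [ 0.48  0.43  0.05  1.2  -0.    1.02]
delta mm [ -0.3   8.5 135.5] drz -0.0004
```

View pics/w14.png

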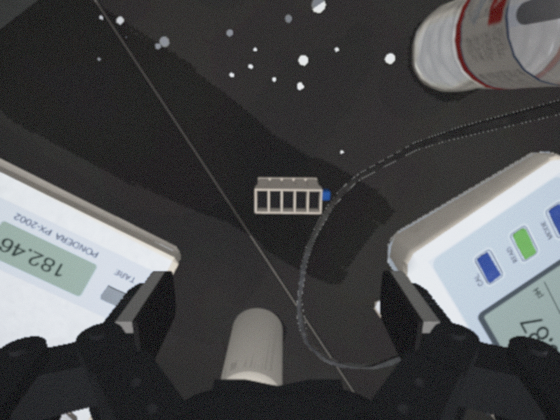

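Run:
```python
from h import *
im,i=load('w14')
p=np.mean([onz(i,*q,.044) for q in [(254,189.5),(322,190.5),(322,214),(254,214)]],0);print(p)
todo(p[0],p[1],.027,149.2)
```

```text
[0.50794112 0.36235945 0.044     ]
t 15.55 p [0.5056 0.3564 0.1662] yaw 149.14 tilt [-0.0065 -0.0036] F [-0.6  0.5 -0.9] w 0.0852 q [ 0.48  0.43  0.05  1.2  -0.    1.02]
delta mm [  0.5   7.2 139.2] drz -0.001
```

Call:
jog_arm(plan=[{"grip":1,"delta_pos":[0,7,45],"dr":[0,0,0]},{"grip":1,"delta_pos":[0,7,90],"dr":[0,0,0]},{"grip":1,"delta_pos":[0,7,130],"dr":[0,0,0]},{"grip":1,"delta_pos":[0,7,140],"dr":[0,0,0]},{"grip":1,"delta_pos":[0,7,140],"dr":[0,0,0]}])

```text
t: 16.05
ee_pos: [0.5119, 0.3631, 0.0297]
tcp_rot: [0.266, 0.964, -0.0, -0.0]
contact_force: [-0.6, -0.3, 0.0]
grip_width: 0.0853
```

Run:
```python
from h import *
todo(.5079,.3624,.027,149.2);shot('wrist','w15')
```

```text
t 16.05 p [0.5119 0.3631 0.0297] yaw 149.09 tilt [-0.0008 -0.0005] F [-0.6 -0.3  0. ] w 0.0853 q [ 0.49  0.54 -0.12  0.91 -0.    1.03]
delta mm [ 3.  -2.7  2.7] drz -0.0019
```

View pics/w15.png

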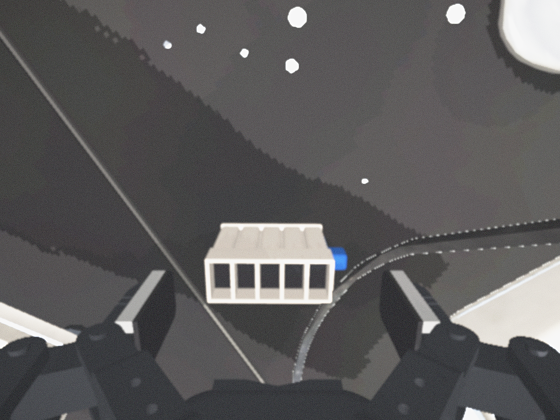

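The block is at (270,278), about 3 mm off. I'll correct that and close.

Call:
jog_arm(plan=[{"grip":1,"delta_pos":[3,-2.7,2],"dr":[0,0,0]},{"grip":1,"delta_pos":[3,-2.7,2],"dr":[0,0,0]},{"grip":-1,"delta_pos":[3,-2.7,2],"dr":[0,0,0]},{"grip":-1,"delta_pos":[3,-2.7,2],"dr":[0,0,0]},{"grip":-1,"delta_pos":[3,-2.7,2],"dr":[0,0,0]}])

```text
t: 16.6
ee_pos: [0.5085, 0.363, 0.0286]
tcp_rot: [0.266, 0.964, 0.001, 0.001]
contact_force: [-0.5, -0.0, 0.4]
grip_width: 0.0505
```

Call:
jog_arm(plan=[{"grip":-1,"delta_pos":[0,0,0],"dr":[0,0,0]},{"grip":-1,"delta_pos":[0,0,0],"dr":[0,0,0]}])

```text
t: 16.8
ee_pos: [0.5085, 0.363, 0.0285]
tcp_rot: [0.266, 0.964, 0.001, 0.001]
contact_force: [0.1, 0.2, 5.8]
grip_width: 0.0506
```

Run:
```python
from h import *
s,M=st();shot('wrist','w16')
print(proj(robot.camera_info('wrist'),[*s['ee_pos'][:2],.044]))
```

```text
t 16.8 p [0.5085 0.363  0.0285] yaw 149.13 tilt [0.0019 0.0008] F [0.1 0.2 5.8] w 0.0506 q [ 0.49  0.53 -0.14  0.9  -0.    1.03]
[276.19194351 292.18308085]
```

View pics/w16.png

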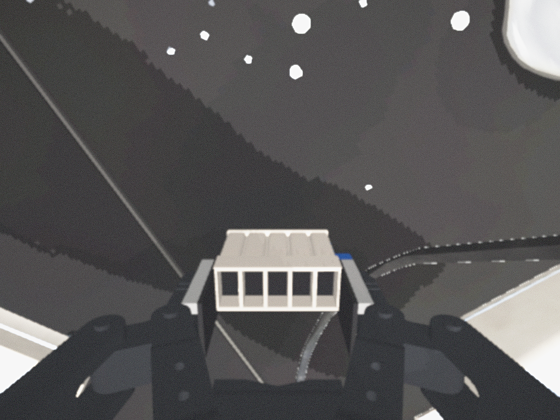

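Held squarely, with the lug to the right at (346,257). Lifting.

Call:
jog_arm(plan=[{"grip":-1,"delta_pos":[0,0,-20],"dr":[0,0,0]},{"grip":-1,"delta_pos":[0,0,-65],"dr":[0,0,0]},{"grip":-1,"delta_pos":[0,0,-110],"dr":[0,0,0]},{"grip":-1,"delta_pos":[0,0,-155],"dr":[0,0,0]},{"grip":-1,"delta_pos":[0,0,-200],"dr":[0,0,0]}])

```text
t: 17.35
ee_pos: [0.5073, 0.3625, 0.2289]
tcp_rot: [0.266, 0.964, -0.0, -0.0]
contact_force: [1.2, 0.4, -0.2]
grip_width: 0.0507
```

Call:
jog_arm(plan=[{"grip":-1,"delta_pos":[0,0,-30],"dr":[0,0,0]},{"grip":-1,"delta_pos":[0,0,-30],"dr":[0,0,0]}])

```text
t: 17.55
ee_pos: [0.5096, 0.3638, 0.263]
tcp_rot: [0.266, 0.964, 0.003, 0.003]
contact_force: [-0.1, 1.0, -0.4]
grip_width: 0.05
```

Run:
```python
from h import *
todo(.4307,-.2667,.255,-73.3)
```

```text
t 17.55 p [0.5096 0.3638 0.263 ] yaw 149.13 tilt [0.0082 0.0043] F [-0.1  1.  -0.4] w 0.05 q [ 0.49  0.4   0.25  1.41 -0.    1.03]
delta mm [-255.7 -581.8    4.6] drz -2.401
```

Call:
jog_arm(plan=[{"grip":-1,"delta_pos":[-12,-27,0],"dr":[0,0,0]},{"grip":-1,"delta_pos":[-28,-64,0],"dr":[0,0,0]},{"grip":-1,"delta_pos":[-45,-103,0],"dr":[0,0,0]},{"grip":-1,"delta_pos":[-62,-142,0],"dr":[0,0,0]},{"grip":-1,"delta_pos":[-79,-181,0],"dr":[0,0,0]}])

```text
t: 18.05
ee_pos: [0.4816, 0.1653, 0.256]
tcp_rot: [0.266, 0.964, -0.0, -0.001]
contact_force: [1.5, -0.6, 0.4]
grip_width: 0.0501
```

Call:
jog_arm(plan=[{"grip":-1,"delta_pos":[-18,-41,0],"dr":[0,0,0]},{"grip":-1,"delta_pos":[-36,-82,0],"dr":[0,0,0]},{"grip":-1,"delta_pos":[-54,-123,0],"dr":[0,0,0]},{"grip":-1,"delta_pos":[-72,-164,0],"dr":[0,0,0]},{"grip":-1,"delta_pos":[-90,-205,0],"dr":[0,0,0]}])

```text
t: 18.55
ee_pos: [0.4536, -0.0568, 0.2563]
tcp_rot: [0.266, 0.964, -0.0, -0.001]
contact_force: [0.9, 0.2, -1.2]
grip_width: 0.0505
```

Call:
jog_arm(plan=[{"grip":-1,"delta_pos":[-18,-41,0],"dr":[0,0,-0.14]},{"grip":-1,"delta_pos":[-36,-82,0],"dr":[0,0,-0.28]},{"grip":-1,"delta_pos":[-54,-123,0],"dr":[0,0,-0.42]},{"grip":-1,"delta_pos":[-72,-164,0],"dr":[0,0,-0.56]},{"grip":-1,"delta_pos":[-86,-195,0],"dr":[0,0,-0.7]}])

```text
t: 19.05
ee_pos: [0.4274, -0.2686, 0.2562]
tcp_rot: [-0.073, 0.997, 0.0, -0.0]
contact_force: [0.5, 0.0, 0.3]
grip_width: 0.0502
```

Call:
jog_arm(plan=[{"grip":-1,"delta_pos":[0,0,0],"dr":[0,0,-0.14]},{"grip":-1,"delta_pos":[0,0,0],"dr":[0,0,-0.28]},{"grip":-1,"delta_pos":[0,0,0],"dr":[0,0,-0.42]},{"grip":-1,"delta_pos":[0,0,0],"dr":[0,0,-0.56]},{"grip":-1,"delta_pos":[0,0,0],"dr":[0,0,-0.7]}])

```text
t: 19.55
ee_pos: [0.4279, -0.2666, 0.256]
tcp_rot: [-0.411, 0.912, 0.001, -0.0]
contact_force: [1.2, 0.0, -0.6]
grip_width: 0.0505
```

Call:
jog_arm(plan=[{"grip":-1,"delta_pos":[0,0,0],"dr":[0,0,-0.14]},{"grip":-1,"delta_pos":[0,0,0],"dr":[0,0,-0.28]},{"grip":-1,"delta_pos":[0,0,0],"dr":[0,0,-0.42]},{"grip":-1,"delta_pos":[0,0,0],"dr":[0,0,-0.56]},{"grip":-1,"delta_pos":[0,0,0],"dr":[0,0,-0.7]}])

```text
t: 20.05
ee_pos: [0.4279, -0.2664, 0.256]
tcp_rot: [-0.699, 0.716, 0.001, -0.0]
contact_force: [0.8, 0.2, -0.4]
grip_width: 0.0503
```

Call:
jog_arm(plan=[{"grip":-1,"delta_pos":[0,0,0],"dr":[0,0,-0.14]},{"grip":-1,"delta_pos":[0,0,0],"dr":[0,0,-0.28]},{"grip":-1,"delta_pos":[0,0,0],"dr":[0,0,-0.3]},{"grip":-1,"delta_pos":[0,0,0],"dr":[0,0,-0.3]}])

```text
t: 20.45
ee_pos: [0.4281, -0.2666, 0.2565]
tcp_rot: [0.795, -0.606, -0.001, -0.0]
contact_force: [0.4, -0.1, -0.6]
grip_width: 0.05
```

Run:
```python
from h import *
todo(.4307,-.2667,.11,-73.3)
```

```text
t 20.45 p [ 0.4281 -0.2666  0.2565] yaw -74.67 tilt [-0.001   0.0008] F [ 0.4 -0.1 -0.6] w 0.05 q [-0.72  0.17 -0.08  1.32 -0.   -2.55]
delta mm [  0.9  -2.6 146.5] drz -0.0239
```

Call:
jog_arm(plan=[{"grip":-1,"delta_pos":[0.9,-2.6,45],"dr":[0,0,-0.024]},{"grip":-1,"delta_pos":[0.9,-2.6,90],"dr":[0,0,-0.024]},{"grip":-1,"delta_pos":[0.9,-2.6,130],"dr":[0,0,-0.024]},{"grip":-1,"delta_pos":[0.9,-2.6,146],"dr":[0,0,-0.024]},{"grip":-1,"delta_pos":[0.9,-2.6,146],"dr":[0,0,-0.024]}])

```text
t: 20.95
ee_pos: [0.4291, -0.2652, 0.1081]
tcp_rot: [0.802, -0.597, -0.003, -0.0]
contact_force: [-0.4, -0.3, -0.8]
grip_width: 0.0504
```

Run:
```python
from h import *
todo(.4307,-.2667,.0395,-73.3);shot('wrist','w17');shot('side','s17')
im,_=load('s17');cv2.imwrite('pics/s17c.png',cv2.resize(im[200:320,230:370],None,fx=5,fy=5,interpolation=cv2.INTER_CUBIC))
```

```text
t 20.95 p [ 0.4291 -0.2652  0.1081] yaw -73.28 tilt [-0.005   0.0042] F [-0.4 -0.3 -0.8] w 0.0504 q [-0.71  0.26 -0.34  0.98 -0.   -2.58]
delta mm [ 2.3 -1.4 68.6] drz 0.0003
```

View pics/w17.png

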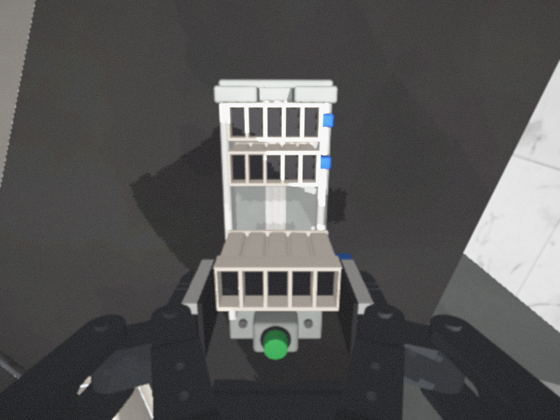

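View pics/s17c.png

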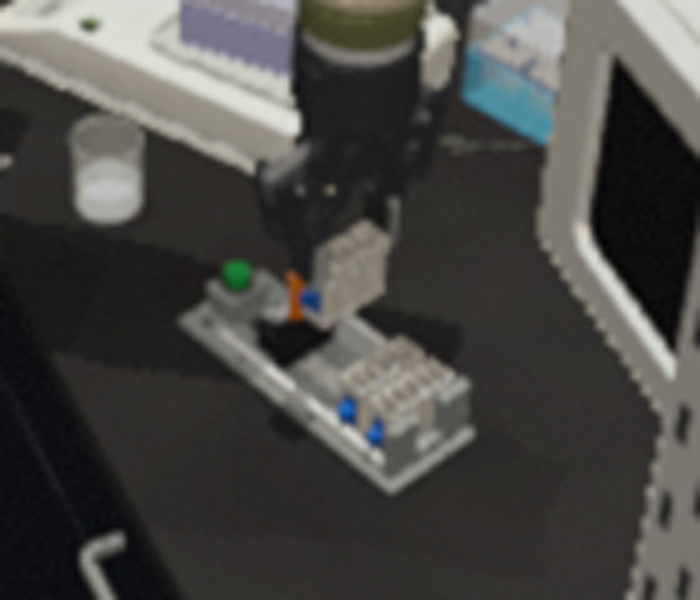

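The lug is on the low-rail side and the third block's spot in the track is free. Descending in steps.

Call:
jog_arm(plan=[{"grip":-1,"delta_pos":[0.3,-0.5,25],"dr":[0,0,0]},{"grip":-1,"delta_pos":[0.3,-0.5,40],"dr":[0,0,0]},{"grip":-1,"delta_pos":[0.3,-0.5,50],"dr":[0,0,0]},{"grip":-1,"delta_pos":[0.3,-0.5,57],"dr":[0,0,0]},{"grip":-1,"delta_pos":[0.3,-0.5,57],"dr":[0,0,0]}])

```text
t: 21.55
ee_pos: [0.4319, -0.2673, 0.0544]
tcp_rot: [0.803, -0.596, 0.0, 0.0]
contact_force: [-1.0, -0.5, -1.2]
grip_width: 0.0508
```

Run:
```python
from h import *
todo(.4307,-.2667,.039,-73.3)
```

```text
t 21.55 p [ 0.4319 -0.2673  0.0544] yaw -73.17 tilt [ 0.0001 -0.0002] F [-1.  -0.5 -1.2] w 0.0508 q [-0.71  0.31 -0.42  0.84 -0.   -2.58]
delta mm [-0.9  0.9 15.4] drz 0.0023
```

Call:
jog_arm(plan=[{"grip":-1,"delta_pos":[0,0.7,5],"dr":[0,0,0.002]},{"grip":-1,"delta_pos":[0,0.7,10],"dr":[0,0,0.002]},{"grip":-1,"delta_pos":[0,0.7,15.5],"dr":[0,0,0.002]},{"grip":-1,"delta_pos":[0,0.7,15.5],"dr":[0,0,0.002]}])

```text
t: 21.95
ee_pos: [0.4312, -0.2676, 0.0386]
tcp_rot: [0.802, -0.597, 0.0, 0.0]
contact_force: [0.3, 0.2, -0.0]
grip_width: 0.0507
```

Run:
```python
from h import *
st();shot('wrist','w18')
```

```text
t 21.95 p [ 0.4312 -0.2676  0.0386] yaw -73.27 tilt [ 0.0003 -0.0004] F [ 0.3  0.2 -0. ] w 0.0507 q [-0.71  0.33 -0.44  0.8  -0.   -2.58]
```

View pics/w18.png

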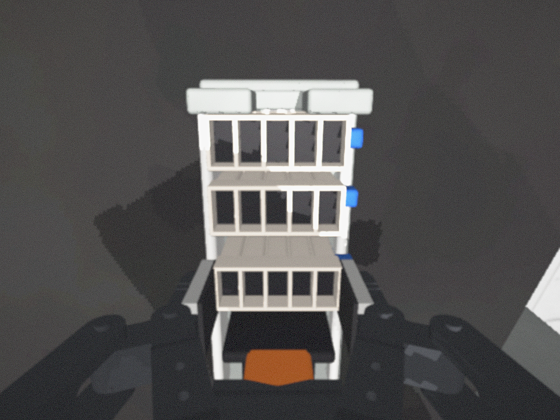

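All three blocks are in line with their lugs on the same side (357,137), (352,197), (345,257). Releasing and lifting.

Call:
jog_arm(plan=[{"grip":0.6,"delta_pos":[0,0,0.5],"dr":[0,0,0]},{"grip":0.6,"delta_pos":[0,0,0.5],"dr":[0,0,0]},{"grip":0.6,"delta_pos":[0,0,0.5],"dr":[0,0,0]},{"grip":0.6,"delta_pos":[0,0,0.5],"dr":[0,0,0]}])

```text
t: 22.4
ee_pos: [0.4311, -0.2674, 0.0383]
tcp_rot: [0.802, -0.597, 0.0, 0.0]
contact_force: [-0.9, -0.5, -0.2]
grip_width: 0.0679
```

Call:
jog_arm(plan=[{"grip":0.6,"delta_pos":[0,0,-25],"dr":[0,0,0]},{"grip":0.6,"delta_pos":[0,0,-65],"dr":[0,0,0]},{"grip":0.6,"delta_pos":[0,0,-110],"dr":[0,0,0]},{"grip":0.6,"delta_pos":[0,0,-150],"dr":[0,0,0]},{"grip":0.6,"delta_pos":[0,0,-150],"dr":[0,0,0]}])

```text
t: 22.9
ee_pos: [0.4338, -0.2697, 0.1944]
tcp_rot: [0.803, -0.597, 0.005, 0.0]
contact_force: [-0.2, -0.7, -0.4]
grip_width: 0.0684
```

Run:
```python
from h import *
s,M=st();im,i=shot('wrist','w19')
hsv=cv2.cvtColor(im,cv2.COLOR_BGR2HSV);m=cv2.inRange(hsv,(45,80,50),(85,255,255));ys,xs=np.nonzero(m);print(len(xs),xs.mean(),ys.mean(),onz(i,xs.mean(),ys.mean(),.042))
# tail predicted from the tab-centre line
u=np.array([np.cos(np.radians(106.7)),np.sin(np.radians(106.7))]);print(np.array([.4445,-.3127])+(.168-.023)*u)
# from w4 and w13 pictures
for n in['w4','w13','w2','w11']:
    im,i=load(n);hsv=cv2.cvtColor(im,cv2.COLOR_BGR2HSV);m=cv2.inRange(hsv,(45,80,50),(85,255,255));ys,xs=np.nonzero(m);print(n,len(xs),ys.min(),onz(i,xs.mean(),ys.mean(),.042))
```

```text
t 22.9 p [ 0.4338 -0.2697  0.1944] yaw -73.26 tilt [ 0.0081 -0.0071] F [-0.2 -0.7 -0.4] w 0.0684 q [-0.71  0.2  -0.2   1.16 -0.   -2.58]
360 280.4555555555556 292.23055555555555 [ 0.40497403 -0.1775838   0.042     ]
[ 0.40283272 -0.17381574]
w4 1206 113 [ 0.40364444 -0.17360047  0.042     ]
w13 375 20 [ 0.40395469 -0.17423194  0.042     ]
w2 278 0 [ 0.40567663 -0.17944068  0.042     ]
w11 209 0 [ 0.40653212 -0.18245042  0.042     ]
```

View pics/w19.png

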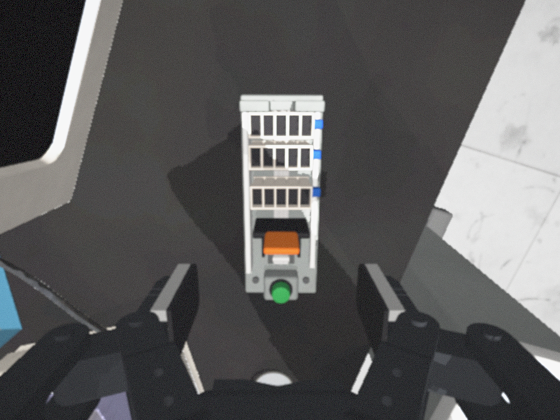

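Three blocks stand in the track and the follower is still caught. The button is at world (0.4034, -0.174). Moving over it with the fingers shut.

Run:
```python
from h import *
todo(.4034,-.174,.1,-73.3)
```

```text
t 22.95 p [ 0.4328 -0.2688  0.1915] yaw -73.26 tilt [ 0.0051 -0.0045] F [1.  0.  0.1] w 0.0684 q [-0.71  0.2  -0.21  1.16 -0.   -2.58]
delta mm [-99.8   1.1  90.9] drz 0.0006
```

Call:
jog_arm(plan=[{"grip":-1,"delta_pos":[-40,1,0],"dr":[0,0,0]},{"grip":-1,"delta_pos":[-80,1,0],"dr":[0,0,0]},{"grip":-1,"delta_pos":[-99,1,40],"dr":[0,0,0]},{"grip":-1,"delta_pos":[-99,1,88],"dr":[0,0,0]},{"grip":-1,"delta_pos":[-99,1,88],"dr":[0,0,0]}])

```text
t: 23.45
ee_pos: [0.3963, -0.1688, 0.0946]
tcp_rot: [0.803, -0.596, -0.006, 0.0]
contact_force: [-0.7, 0.4, 0.2]
grip_width: 0.0002
```

Call:
jog_arm(plan=[{"grip":-1,"delta_pos":[0,0,0],"dr":[0,0,0]},{"grip":-1,"delta_pos":[0,0,0],"dr":[0,0,0]},{"grip":-1,"delta_pos":[0,0,0],"dr":[0,0,0]},{"grip":-1,"delta_pos":[0,0,0],"dr":[0,0,0]}])

```text
t: 23.85
ee_pos: [0.4028, -0.174, 0.1018]
tcp_rot: [0.802, -0.597, 0.001, -0.0]
contact_force: [0.1, 0.6, -0.0]
grip_width: 0.0002
```

Run:
```python
from h import *
todo(.4034,-.174,.05,-73.3)
shot('side','s20');im,_=load('s20');cv2.imwrite('pics/s20c.png',cv2.resize(im[200:320,230:370],None,fx=5,fy=5,interpolation=cv2.INTER_CUBIC))
```

```text
t 23.85 p [ 0.4028 -0.174   0.1018] yaw -73.3 tilt [ 0.0024 -0.0017] F [ 0.1  0.6 -0. ] w 0.0002 q [-0.59  0.14 -0.52  0.92 -0.   -2.45]
delta mm [ 0.1 -0.5 51.8] drz 0.0
```

View pics/s20c.png

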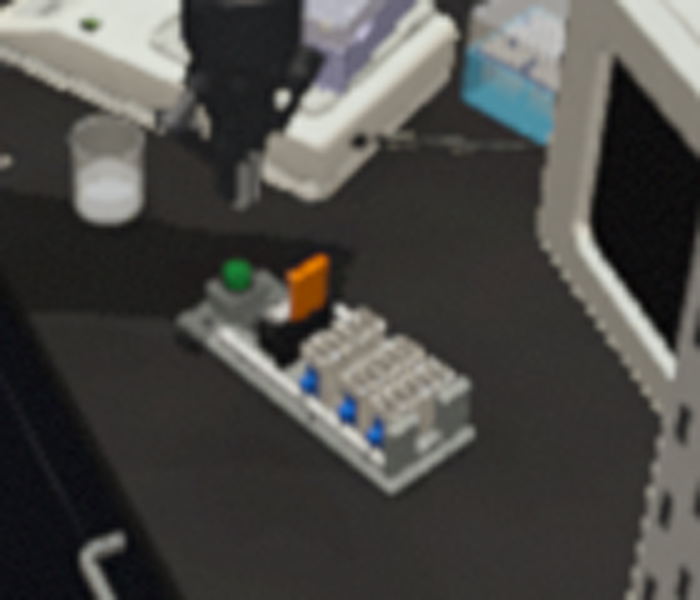

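All three blocks stand upright with their lugs over the low rail (309,381), (347,408), (375,432). The shut fingers are above the button. Pressing.

Call:
jog_arm(plan=[{"grip":-1,"delta_pos":[0,-0.3,35],"dr":[0,0,0]},{"grip":-1,"delta_pos":[0,-0.3,56],"dr":[0,0,0]},{"grip":-1,"delta_pos":[0,-0.3,62],"dr":[0,0,0]},{"grip":-1,"delta_pos":[0,-0.3,67],"dr":[0,0,0]},{"grip":-1,"delta_pos":[0,-0.3,67],"dr":[0,0,0]}])

```text
t: 24.4
ee_pos: [0.4017, -0.1727, 0.0336]
tcp_rot: [0.802, -0.597, -0.0, 0.0]
contact_force: [-2.9, 2.4, 3.7]
grip_width: -0.0001
```

Run:
```python
from h import *
st()
shot('side','s21');im,_=load('s21');cv2.imwrite('pics/s21c.png',cv2.resize(im[200:320,230:370],None,fx=5,fy=5,interpolation=cv2.INTER_CUBIC))
```

```text
t 24.4 p [ 0.4017 -0.1727  0.0336] yaw -73.27 tilt [-0.0005  0.0003] F [-2.9  2.4  3.7] w -0.0001 q [-0.59  0.22 -0.61  0.74 -0.   -2.45]
```

View pics/s21c.png

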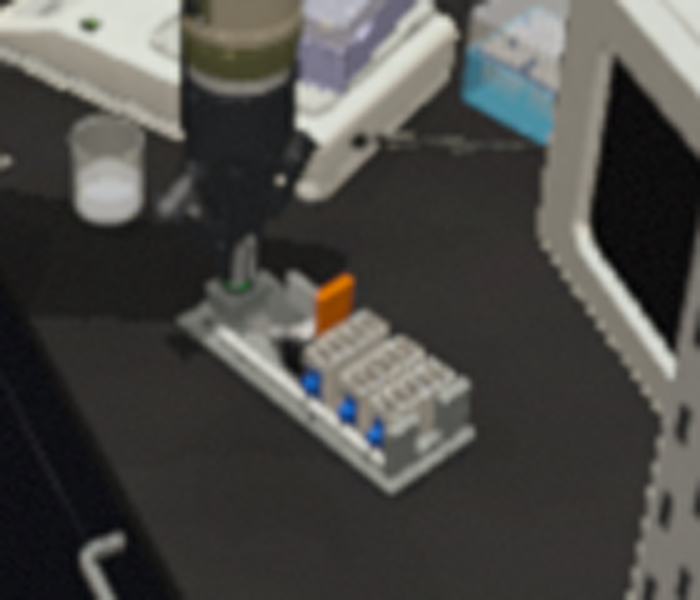

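The button is down 8.4 mm and the follower has let go and is running, with the tab now at (335,303). I'll hold briefly, then lift.

Call:
jog_arm(plan=[{"grip":-1,"delta_pos":[0,0,0],"dr":[0,0,0]},{"grip":-1,"delta_pos":[0,0,0],"dr":[0,0,0]},{"grip":-1,"delta_pos":[0,0,-25],"dr":[0,0,0]},{"grip":-1,"delta_pos":[0,0,-70],"dr":[0,0,0]},{"grip":-1,"delta_pos":[0,0,-115],"dr":[0,0,0]}])

```text
t: 24.95
ee_pos: [0.4018, -0.1727, 0.1495]
tcp_rot: [0.802, -0.597, -0.0, 0.0]
contact_force: [1.6, -0.6, -0.8]
grip_width: -0.0003
```

Call:
jog_arm(plan=[{"grip":-1,"delta_pos":[-30,0,-40],"dr":[0,0,0]},{"grip":-1,"delta_pos":[-30,0,-40],"dr":[0,0,0]},{"grip":-1,"delta_pos":[-30,0,-40],"dr":[0,0,0]},{"grip":-1,"delta_pos":[-30,0,-40],"dr":[0,0,0]},{"grip":-1,"delta_pos":[-30,0,-40],"dr":[0,0,0]}])

```text
t: 25.45
ee_pos: [0.3927, -0.144, 0.187]
tcp_rot: [0.802, -0.597, -0.001, 0.0]
contact_force: [0.6, 0.3, 0.2]
grip_width: 0.0001
```

Run:
```python
from h import *
st();shot('wrist','w22')
shot('side','s22');im,_=load('s22');cv2.imwrite('pics/s22c.png',cv2.resize(im[200:320,230:370],None,fx=5,fy=5,interpolation=cv2.INTER_CUBIC))
```

```text
t 25.45 p [ 0.3927 -0.144   0.187 ] yaw -73.29 tilt [-0.0019  0.0009] F [0.6 0.3 0.2] w 0.0001 q [-0.54  0.03 -0.41  1.13 -0.   -2.41]
```

View pics/s22c.png

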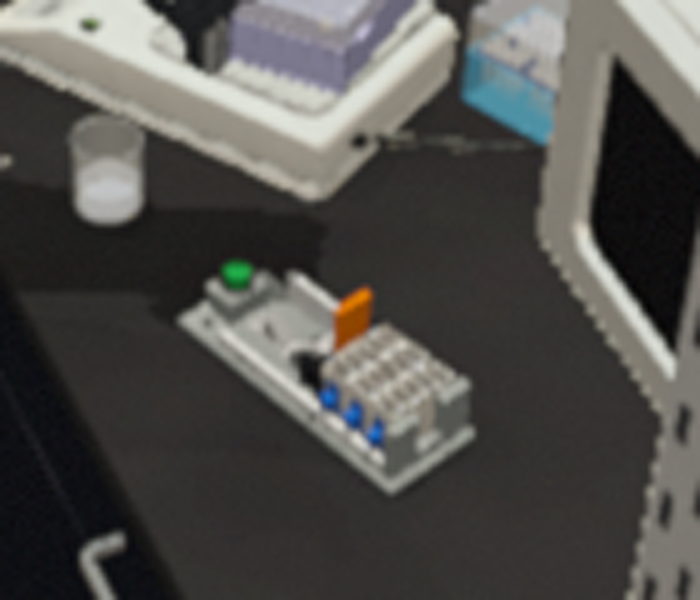

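View pics/w22.png

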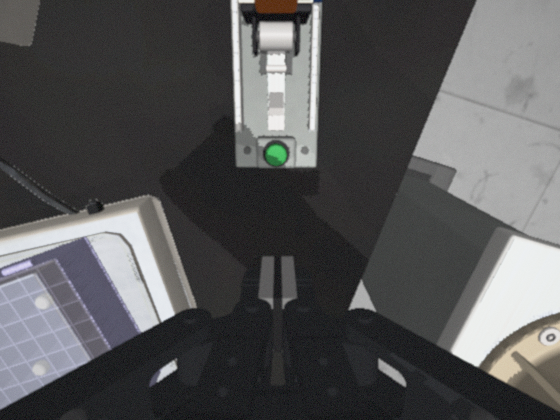

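The three blocks are closed up against the stop with the tab right behind them, and the button is back up. One numeric check, and one on the bystanders, before handing in.

Run:
```python
from h import *
im,i=load('s22');b=cv2.inRange(cv2.cvtColor(im,cv2.COLOR_BGR2HSV),(100,120,70),(125,255,255));b[:, :280]=0;b[:270]=0;b[300:]=0;b[:,320:]=0
n,l,s,c=cv2.connectedComponentsWithStats(b);L=[onz(i,*c[k],.031)[:2] for k in range(1,n) if s[k,4]>3]
print('lug spacing',[np.round(x,4) for x in L],[round(float(np.linalg.norm(L[k+1]-L[k])),4) for k in range(len(L)-1)])
u=np.array([-.2874,.9578]);v=np.array([-.9578,-.2874]);o=np.array([.4445,-.3127])-.023*u
for x in (60,64): 
    for y in (-14,14): print(x,y,((proj(i,[*(o+u*x/1e3+v*y/1e3),.088])-[230,200])*5).round())
sc,_=shot('scene','e0');a=cv2.imread('pics/scene0.png');d=cv2.absdiff(sc,a).max(2);print('diff px bottles',(d[180:330,120:215]>60).sum())
cv2.imwrite('pics/e0c.png',cv2.resize(sc[180:330,110:300],None,fx=4,fy=4))
```

```text
lug spacing [array([ 0.4092, -0.2932]), array([ 0.4156, -0.3131]), array([ 0.4219, -0.332 ])] [0.0209, 0.0199]
60 -14 [372. 289.]
60 14 [339. 310.]
64 -14 [367. 286.]
64 14 [334. 306.]
diff px bottles 119
```

View pics/e0c.png

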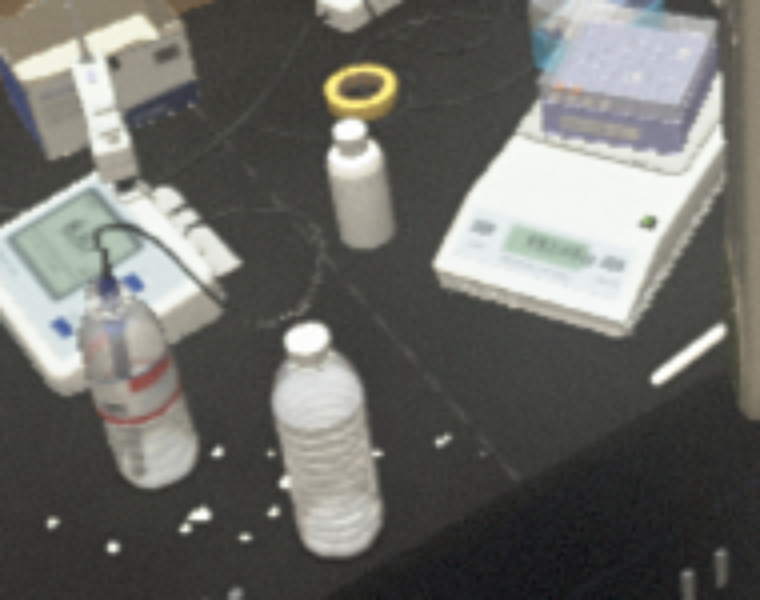

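The lug spacing is 20 to 21 mm, the tab top edge sits where the 60 mm position predicts ((372,289) right and (339,310) left), and the bottles are unmoved. Handing in.

```bash
python3 -c "
from plant import robot
print(robot.close_job())"
```

```text
the job is handed in; nothing more can be done
None
```

The cuvette magazine is topped up, and I handed the job in at about 25.5 s of the 72 s allowed. I drew the follower back 84.8 mm by the tab until the catch held it. Then I stood both loose blocks in the track by their end faces, lugs over the low rail, and pressed the green button 8.4 mm with shut fingers.

- **Blocks and follower:** the last side view shows three upright blocks closed up against the front stop. Their lug spacing measures 20.9 and 19.9 mm, against 20 mm nominal. The tab stands where the 0.060 follower position predicts, by eye against the projected edge.
- **Button and gripper:** the button is back up and the gripper is clear of everything.
- **Bystanders:** both bottles look unmoved in the final scene view, apart from 119 changed pixels that fit the two removed blocks. The beaker was unmoved in the final side view, and the arm never went near the timer, though I did not measure either.
- **Small disagreement:** camera and gripper measurements of the track's centre line differed by about 1 mm, within the 2.5 mm of side play. Neither placing showed any side force beyond about 1 N.

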